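# Load the shaker from the locked flask case

### The arm

A 6-joint arm with a two-finger parallel gripper is mounted at the origin on the work surface. World frame = base frame: x ahead of the robot, y to its left, z up, the work surface at z = 0. Lengths are in m, angles in rad, forces in N, time in s.
With the tool pointing down it reaches from about 0.275 to 0.725 m from the base axis. Payload 5.6 kg.
Tool frame: the origin (TCP) lies on the centre line of the jaws, within the pads' length; the fingertips stand 19 mm ahead of it and the grasp point (between the pads) is the TCP (arm.tip_extent is the distance from the TCP to the fingertips, in m); x points along the fingers, z is the direction in which the jaws open and shut, and the axes are right-handed (so a half turn about x gives the same grasp; the last joint's range is limited). The gripper opens to 85 mm and grips with 20 to 120 N. Pads are 22 mm wide; open, the fingers measure 114 mm over their backs; the gripper's body (76 mm by 85 mm) begins 54 mm behind the grasp point. The pads swing forward as they close: fully open they stand 13 mm farther back than shut.
Start: joints at [-0.819, 0.255, 0.108, 0, -1.424, -0.285], TCP at [0.248, -0.491, 0.25] pointing down, gripper open.
Joint ranges: [-2.95, 2.95], [-1.21, 1.97], [-1.09, 1.5], [-2.87, 1.71], [-2.94, -0.07], [-3.05, 3.05]. Speed limits (rad/s): [2.57, 2.57, 3.14, 3.14, 3.14, 3.14].

### API

Orientations are given as a unit quaternion [x, y, z, w].
In Python, from cell import arm, imaging gives the robot as it stands.
- The arm moves only by the shell command python3 -m pendant 'ROWS' [OPENING] [FORCE]. ROWS is JSON, a list of rows, each an object with "delta_pos": the shift along the tool's x, y, z in mm, a list of three; "dr": the turn, a rotation vector about the tool's x, y, z in rad, a list of three. A call has exactly 8 rows; each row is the pose to reach, as a shift and turn from the pose commanded when the call began, along the tool's axes at that moment; what a row does not reach only later rows make up. A row lasts 1/12 s, in which the tool goes at most 41.7 mm and 7.16 degrees, less where a joint would pass 70% of its speed; a pose out of reach is approached as far as the arm can. A call with a gripper value outside its range is refused whole. OPENING is the closure, from -1 (fully open) to 1 (shut), set as the call begins (- or left out, the last holds). The fingers move at their own pace and stop on an object; FORCE is the grip in N (left out, the last holds). Time passes only in rows, so rows that repeat a pose let the fingers close, or fill a call up. It gives the time, the measured TCP pose, the force and the opening at its end, in the units of the state.
- arm.state(): the state, without advancing time (a new reading comes with each control period).
- imaging.read_camera(name): name is "scene" or "top"; returns (picture, depth): 420x560x3 uint8, red, green, blue; 420x560 float32, m along the optical axis (not along the pixel's ray), 0 where there is no reading.
- imaging.camera_info(name): a dict with "fov_y" (degrees; the focal length in pixels is half the picture's height over the tangent of half this angle, whatever the lens; pixels are square), "cx", "cy" (the principal point, pixels), "xyz" and "rotation" of the camera in the world. Camera axes: x right, y up, looking along -z (the intrinsics and any distortion apply to the point x, -y, -z); pixel columns grow to the right and rows downward; lengths in m; the calibration is good to about 2 mm. A picture is of the moment at which its call begins. camera_info takes no time and is no camera call.
- arm.finish_job(): hands the job in, once; it reports no verdict.
The state is a dict: "time": time; "joints": joint angles; "qd": joint speeds; "effort": joint torques, N m; "tcp_pos": TCP position; "tcp_rot": TCP orientation; "contact_force": force on the tool from outside, world axes, zero at the start; "ft_torque": the same for the moment, N m; "grip_width": opening from 0.0 (shut) to 1.0 (fully open).
Only numpy, scipy, OpenCV 4.12 (cv2) and the standard library are available. Lean on these libraries where they do the work, as an engineer would, in place of code of your own. Each camera call takes 0.05 s, during which the arm holds its last target.

### The job

Load the orbital shaker with the culture flasks from the transport case: draw back the safety slide, pull the latch lever out and swing the lid all the way open. Seat the empty tray level on the shaker with both pegs in its two windows, and stand every flask from the case upright in it. Then shut the empty case, push the latch lever back over the lid's lip and slide the safety fully home again, leaving the other things on the bench alone.

Things in the scene. Friction and masses are not known exactly. Their poses are not given: they have to be found in the camera images.
- case: Grey flask transport case, fixed, 162 x 162 mm, 72 mm high without lid. Origin: centre of underside, z up. Its front (latch side) is its -x, facing across the bench to the robot's right; +y points back to the robot; hinge on its +x side. Walls 6 mm; inner floor at z 8, four bays centred at x, y = +/-38 mm, split by a low cross (top at z 24). A ledge in front (x -127 to -81, y -5 to 85) has its top at z 59.
- lid (a joint): Lid angle (rad): 0 shut, grows as it opens, stop at 1.8. Shell 162 x 162 x 48 mm, walls 6 mm, 0.35 kg; shut, its top is 120 mm above the bench. Stiff hinge (0.4 N m): it stays at any angle and must be led fully open and fully shut. A lip (8 mm thick, 14 mm deep) on the lower front edge, on the case's -y half (y -72 to -12), is held by the latch.
- lid_handle (a point): Middle of the black carrying bar on the lid: round, 14 mm thick, 90 mm long, parallel to the hinge (along the case's y), its middle 35 mm above the lid's top and, when shut, 84 mm in front of and 83 mm above the hinge axis. z of this frame is the lid's outward normal, x points to the hinge, y along the bar.
- lid_hinge (a point): Fixed point, middle of the lid's hinge axis (along the case's y): 84 mm along +x of the case, 72 mm above the bench. At lid angle a, a lid point that is u in front of it (case -x) and h above it when shut lies u*cos(a) - h*sin(a) in front and u*sin(a) + h*cos(a) above. The shut lid's front face is at u = 165 mm, its lip's edge at u = 179 mm; its top at h = 48 mm.
- latch (a joint): Angle of the latch lever (rad): 0 upright with its hook over the lid's lip; grows as its top is pulled out, away from the case (case -x); stop at 0.95. The hook is clear of the lip from about 0.4. Light friction (0.1 N m), it stays where left. With the safety slide home it cannot pass about 0.1. The lid shuts only with the lever out.
- latch_grip (a point): Middle of the black grip at the top of the latch lever: 34 mm wide (case y), 16 mm thick (case x), 34 mm high; with the lever upright its top is 135 mm above the bench, and its inner face 13 mm from the lid's front. Below it the lever is a steel plate 30 mm wide, 10 mm thick.
- latch_pivot (a point): Fixed pivot of the latch lever, axis along the case's y: at x = -88, y = -42 mm of the case, 40 mm above the bench. With the lever upright the grip's middle lies 14 mm farther out in front (case -x) and 78 mm above it; it swings about this axis.
- catch (a joint): Travel of the safety slide (m): 0 home, where its flat bolt lies across the outer side of the latch lever and blocks it; grows as it is drawn towards case +y; stop at 0.037 (fully back, lever free). Friction about 2.5 N; it stays where left.
- catch_knob (a point): Middle of the safety slide's knob: upright black round pin, 18 mm in diameter, from 74 to 138 mm above the bench, 117 mm in front of the case's centre (36 mm from the lid's front); this point is 120 mm above the bench. With the slide home, 36 mm of free room lie between the knob and the side of the latch grip.
- shaker: White orbital shaker, fixed, 196 x 196 mm, with a dark square drive plate on top, 176 x 176 mm, and two pegs on it. Origin: centre of underside, z up; its control panel is on its -x side. Its power is off.
- shaker_deck (a point): Centre of the top face of the drive plate, 80 mm above the bench, axes as the shaker's. Two steel locating pegs stand on the plate at x = +/-66 mm, y = 0: 12 mm in diameter, 10 mm high, tapered to 7 mm at the tip. The tray is seated when its underside lies flat on this plate, its origin on this point.
- tray: Loose aluminium tray, 176 x 176 mm, 0.45 kg. Origin: centre of underside, z up. Floor 10 mm thick, rim 4 mm thick, 22 mm high. Two square windows (16 mm) through the floor at x = +/-66 mm, y = 0 take the pegs, either way round. Handle bar over the middle along x: 86 long, 14 wide, 14 mm high, middle at z 50, posts at x = +/-38 mm. Beside it two lanes, 77 x 168 mm, at y = +/-46 mm, two flasks each.
- flask1: Clear plastic culture flask with a blue screw cap, empty, about 100 g, weight low; two to four alike are present, each in a bay of the case at the start. 104 mm high, base 60 mm in diameter, cone above 12 mm, neck 28 mm in diameter from 64 mm, cap 34 mm in diameter from 82 to 104 mm. Origin: centre of underside, z up its axis.
- flask2: Clear plastic culture flask with a blue screw cap, empty, about 100 g, weight low; two to four alike are present, each in a bay of the case at the start. 104 mm high, base 60 mm in diameter, cone above 12 mm, neck 28 mm in diameter from 64 mm, cap 34 mm in diameter from 82 to 104 mm. Origin: centre of underside, z up its axis.
- flask3: Clear plastic culture flask with a blue screw cap, empty, about 100 g, weight low; two to four alike are present, each in a bay of the case at the start. 104 mm high, base 60 mm in diameter, cone above 12 mm, neck 28 mm in diameter from 64 mm, cap 34 mm in diameter from 82 to 104 mm. Origin: centre of underside, z up its axis.
- flask4: Clear plastic culture flask with a blue screw cap, empty, about 100 g, weight low; two to four alike are present, each in a bay of the case at the start. 104 mm high, base 60 mm in diameter, cone above 12 mm, neck 28 mm in diameter from 64 mm, cap 34 mm in diameter from 82 to 104 mm. Origin: centre of underside, z up its axis.
- dishes: Bystander: stack of three clear culture dishes, 92 mm in diameter, 45 mm high. Origin: centre of the underside. Leave alone.
- tube_rack: Bystander: dark wire rack with test tubes, 226 x 76 mm, 80 mm high (tubes to 106 mm). Origin: centre of the underside. Leave alone.
- brush_jar: Bystander: glass jar, 68 mm in diameter, 85 mm high, with brushes to 155 mm. Origin: centre of the underside. Leave alone.
Mind the look-alikes: they are no part of the job. Of the things that look like the tray, take the one that is farthest to the robot's left at the start.

How it is judged:
On the way, in this order (a step that is already met when the one before it is completed fails the run):
1. the safety slide is drawn fully back while the latch lever still holds the shut lid (value of joint catch above 0.03 m and value of joint latch below 0.3 rad and value of joint lid below 0.04 rad), for 0.2 s.
2. the latch lever is pulled out, clear of the lid's lip (value of joint latch above 0.5 rad and value of joint lid below 0.2 rad), for 0.2 s.
3. the lid is swung open past upright or nearly so (80 degrees or more) (value of joint lid above 1.4 rad), for 0.2 s.
At the end, for the whole second after the job is handed in: Tray flat on the shaker over both pegs (within 6 mm, 3 mm in height, 0.08 rad); every flask from the case upright and still on the tray floor inside its rim; lid shut (0.04 rad), latch lever over the lip (0.13 rad), safety slide home (7 mm) (horizontal distance between tray and shaker_deck below 0.006 m and z of tray in the frame of shaker_deck below 0.003 m and angle between the x axis of tray and the x axis of shaker, either way round below 0.08 rad and angle between tray's own z axis and vertical below 0.04 rad and x of flask1 in the frame of tray between -0.086 and 0.086 m and y of flask1 in the frame of tray between -0.086 and 0.086 m and z of flask1 in the frame of tray between 0.006 and 0.014 m and angle between each of flask1, flask2, flask3, flask4's own z axis and vertical below 0.08 rad and linear speed of each of flask1, flask2, flask3, flask4 below 0.02 m/s and x of flask2 in the frame of tray between -0.086 and 0.086 m and y of flask2 in the frame of tray between -0.086 and 0.086 m and z of flask2 in the frame of tray between 0.006 and 0.014 m and x of flask3 in the frame of tray between -0.086 and 0.086 m and y of flask3 in the frame of tray between -0.086 and 0.086 m and z of flask3 in the frame of tray between 0.006 and 0.014 m and x of flask4 in the frame of tray between -0.086 and 0.086 m and y of flask4 in the frame of tray between -0.086 and 0.086 m and z of flask4 in the frame of tray between 0.006 and 0.014 m and value of joint lid below 0.04 rad and value of joint latch below 0.13 rad and value of joint catch below 0.007 m); the robot touches nothing.
It fails at once if the stack of dishes was shoved more than 3 cm or tipped over (distance of dishes from where it was at the start of the episode above 0.03 m or angle between dishes's own z axis and vertical above 0.5 rad).
It fails at once if the tube rack was shoved more than 3 cm or tipped over (distance of tube_rack from where it was at the start of the episode above 0.03 m or angle between tube_rack's own z axis and vertical above 0.5 rad).
It fails at once if the brush jar was shoved more than 3 cm or tipped over (distance of brush_jar from where it was at the start of the episode above 0.03 m or angle between brush_jar's own z axis and vertical above 0.5 rad).
Of flask1, flask2, flask3, flask4 only 2 to 4 are there at a start; the rules pass over those that are not, and their reading is None.
At some moment in a run one of flask1, flask2, flask3, flask4, tray may be knocked a few centimetres aside while the robot is not near it.
Once in a run the grip may slacken for a moment while it holds something.
It also fails if it takes over 210 s, if anything falls off the work surface, if the arm or the gripper's body presses on something with over 40 N, if the wrist force passes 120 N, or if a joint passes its speed limit or range.

## Working session

There is one attempt and no reset: what is moved stays moved. The work goes in short steps, Python scripts to look and compute and a shell command to move; the robot and the scene stay as the last step left them, time stands still between calls to the robot, and variables do not carry over. Pictures are saved under pics/ and viewed, and the job is handed in when it is done.

```bash
ls -la; mkdir -p pics
python3 - <<'E'
from cell import arm, imaging
import cv2
for n in ("scene","top"):
    p,d=imaging.read_camera(n)
    cv2.imwrite(f"pics/{n}0.png",p[:,:,::-1]); print(imaging.camera_info(n))
print(arm.state())
E
```

```text
total 12
drwxr-xr-x  3 agent agent 4096 Dec  6 14:49 .
drwxr-xr-x 23 root  root  4096 Dec  6 14:49 ..
drwxr-xr-x  2 agent agent 4096 Dec  6 14:49 pics
{'fov_y': 48.96632357123826, 'cx': 276.2776510695329, 'cy': 209.40191099708198, 'xyz': array([ 1.0811328 , -0.60978427,  1.14954412]), 'rotation': array([0.31727581, 0.12928629, 0.32789982, 0.88039924])}
{'fov_y': 43.865121633323255, 'cx': 288.0162293072723, 'cy': 211.62763030219824, 'xyz': array([0.19444609, 0.03626521, 1.5213556 ]), 'rotation': array([-0.06333802,  0.07574921,  0.70941187, -0.69784321])}
{'time': 0.1, 'joints': array([-8.19422061e-01,  2.55669286e-01,  1.07163486e-01, -4.34377617e-04,
       -1.42389214e+00, -2.84603639e-01]), 'qd': array([-0.00169047, -0.00085351,  0.00221385,  0.00169704, -0.00101152,
        0.00132335]), 'effort': array([-2.85611604e-03, -3.87602699e+01,  2.38475311e+01,  5.37785724e+00,
       -3.73889940e-03,  5.67484705e-06]), 'tcp_pos': array([ 0.24738139, -0.49077854,  0.24950581]), 'tcp_rot': array([-0.60156266,  0.37053132,  0.60257464,  0.37112358]), 'contact_force': array([ 0.49755329,  0.39251881, -0.64732951]), 'ft_torque': array([-0.05784306,  0.00202583, -0.04732362]), 'grip_width': 0.9983427377791337}
```

View pics/scene0.png

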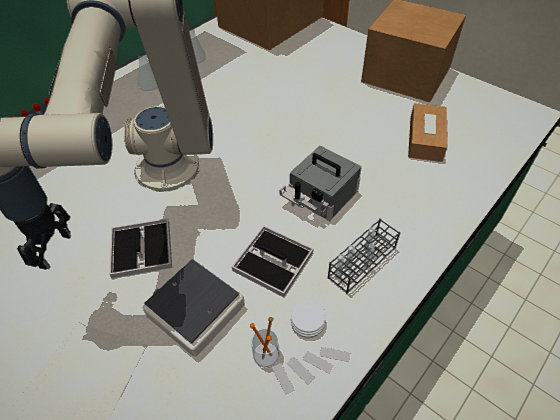

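View pics/top0.png

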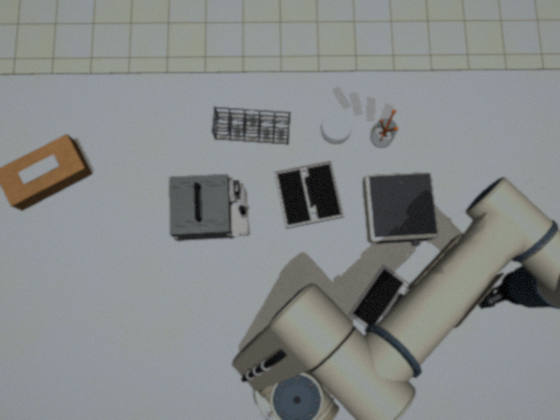

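```bash
cat > h.py <<'E'
from cell import arm, imaging
import cv2, numpy as np
from scipy.spatial.transform import Rotation as R
def info(n):
    i=imaging.camera_info(n); i['f']=210/np.tan(np.radians(i['fov_y']/2)); i['R']=R.from_quat(i['rotation']).as_matrix(); return i
def cloud(n,d):
    i=info(n); v,u=np.mgrid[0:420,0:560].astype(float)
    P=np.stack([(u-i['cx'])/i['f']*d,-(v-i['cy'])/i['f']*d,-d],-1)
    return P@i['R'].T+i['xyz']
def ray(n,u,v,z):
    i=info(n); r=i['R']@np.array([(u-i['cx'])/i['f'],-(v-i['cy'])/i['f'],-1]); return i['xyz']+r*(z-i['xyz'][2])/r[2]
def proj(n,P):
    i=info(n); c=(np.atleast_2d(P)-i['xyz'])@i['R']; return np.stack([i['cx']+i['f']*c[:,0]/-c[:,2], i['cy']-i['f']*c[:,1]/-c[:,2]],-1)
def shot(tag):
    o={}
    for n in ("scene","top"):
        p,d=imaging.read_camera(n); np.savez(f"pics/{tag}_{n}.npz",p=p,d=d); o[n]=(p,d); cv2.imwrite(f"pics/{tag}_{n}.png",p[:,:,::-1])
    return o
def load(tag,n):
    z=np.load(f"pics/{tag}_{n}.npz"); return z['p'],z['d']
def crop(tag,n,u0,v0,u1,v1,k,name):
    p,d=load(tag,n); c=p[v0:v1,u0:u1,::-1]; cv2.imwrite(f"pics/{name}.png",cv2.resize(c,None,fx=k,fy=k,interpolation=cv2.INTER_CUBIC))
E
python3 - <<'E'
from h import *
print([a for a in dir(arm) if a[0]!='_'],[a for a in dir(imaging) if a[0]!='_'])
o=shot('a')
crop('a','top',150,150,350,260,4,'c1'); crop('a','top',340,90,460,260,3,'c2')
crop('a','scene',220,130,380,300,4,'c3'); crop('a','scene',100,200,260,360,4,'c4')
E
```

```text
['IKError', 'finish_job', 'state', 'tip_extent'] ['camera_info', 'read_camera']
```

View pics/c1.png

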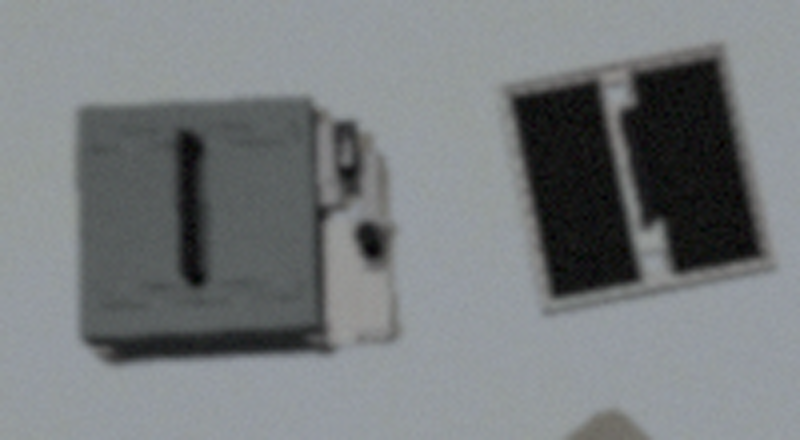

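View pics/c3.png

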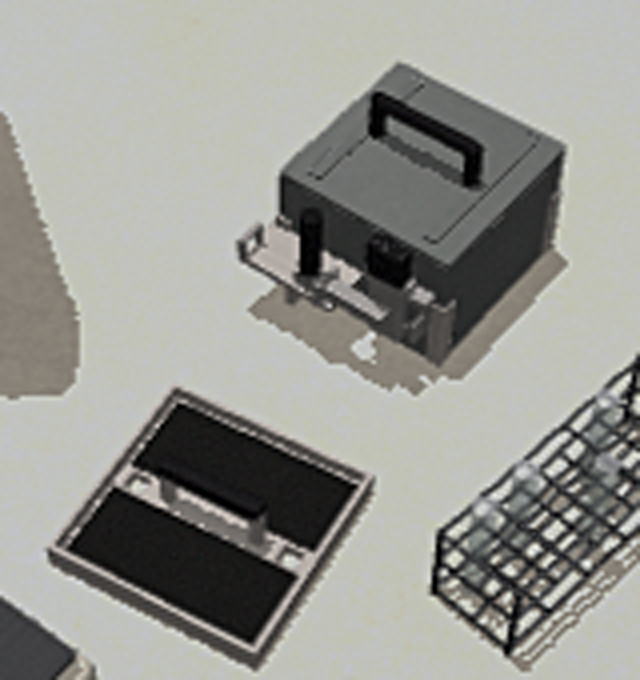

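View pics/c4.png

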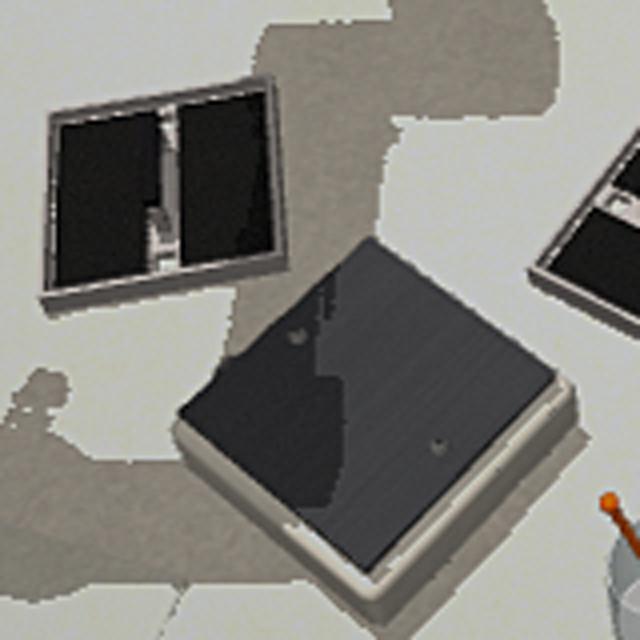

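View pics/c2.png

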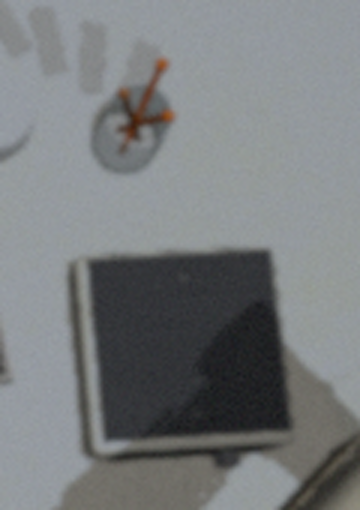

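```bash
cat >> h.py <<'E'
def rect(P,z0,z1,box,cam=None):
    m=(P[...,2]>z0)&(P[...,2]<z1)&(P[...,0]>box[0])&(P[...,0]<box[1])&(P[...,1]>box[2])&(P[...,1]<box[3])
    q=P[m]; 
    if len(q)<5: return None
    r=cv2.minAreaRect((q[:,:2]*1000).astype(np.float32)); return len(q),np.round(r[0],1),np.round(r[1],1),round(r[2],2),np.round(q[:,2].mean()*1000,1)
E
python3 - <<'E'
from h import *
for n in("scene","top"):
    p,d=load('a',n); P=cloud(n,d)
    c,s,t=(ray(n,*uv,0) for uv in ([(320,185),(193,305),(272,262)] if n=='scene' else [(200,205),(400,207),(310,195)]))
    print(n,c,s,t)
    m=lambda q,w:(q[0]-w,q[0]+w,q[1]-w,q[1]+w)
    print('lid',rect(P,.112,.128,(.25,.65,.05,.45)))
    print('deck',rect(P,.075,.086,(.2,.65,-.5,-.1)))
    print('trayrim',rect(P,.015,.03,(.35,.62,-.16,.1)))
    print('handle',rect(P,.045,.065,(.35,.62,-.16,.1)))
    print('lidhandle',rect(P,.143,.175,(.25,.65,.05,.45)))
    print('knob',rect(P,.126,.142,(.25,.65,.0,.15)))
    print('table z', P[(abs(P[...,2])<.02)][:,2].mean())
print('pegs',ray('scene',174.3,283.8,.09),ray('scene',209.8,311.5,.09))
E
```

```text
scene [0.46849214 0.27979231 0.        ] [ 0.47912926 -0.30950849  0.        ] [ 0.55164846 -0.05973893  0.        ]
lid (1821, array([503.3, 231.3]), array([165.8, 209.9]), 2.29, np.float64(118.7))
deck (3840, array([ 500.8, -318. ]), array([179.2, 177. ]), 2.38, np.float64(78.9))
trayrim (350, array([549.2, -56.4]), array([174.6, 180.5]), 10.17, np.float64(19.7))
handle (157, array([554. , -55.7]), array([85.4, 16.4]), 9.66, np.float64(53.8))
lidhandle (154, array([503.7, 252.5]), array([104.6,  15.8]), 2.84, np.float64(156.4))
knob (63, array([521.4, 142.9]), array([88.9, 19.2]), 11.98, np.float64(133.2))
table z -0.0007789221484980464
top [0.52190832 0.26811792 0.        ] [ 0.50706209 -0.3285105   0.        ] [ 0.54774034 -0.06011571  0.        ]
lid (3210, array([501.7, 230.1]), array([163.8, 206. ]), 1.95, np.float64(120.5))
deck (3402, array([ 499.3, -318.6]), array([177.3, 177.2]), 2.48, np.float64(80.0))
trayrim (503, array([548.6, -57.1]), array([175.1, 176.8]), 10.35, np.float64(19.5))
handle (147, array([549.5, -56.2]), array([85.6, 14.9]), 11.29, np.float64(55.7))
lidhandle (195, array([479.2, 216.4]), array([144.3,  88. ]), 59.14, np.float64(160.2))
knob (71, array([518.4, 137.9]), array([88.5, 16.2]), 6.18, np.float64(134.9))
table z 0.0004440031701576081
pegs [ 0.44152972 -0.32318396  0.09      ] [ 0.57249268 -0.31751412  0.09      ]
```

```bash
cat >> h.py <<'E'
def clus(P,z0,z1,box,eps=.012):
    m=(P[...,2]>z0)&(P[...,2]<z1)&(P[...,0]>box[0])&(P[...,0]<box[1])&(P[...,1]>box[2])&(P[...,1]<box[3])
    n,l,st,ce=cv2.connectedComponentsWithStats(m.astype(np.uint8))
    for k in range(1,n):
        if st[k,4]>=12:
            q=P[l==k]; r=cv2.minAreaRect((q[:,:2]*1000).astype(np.float32)); print('  n',st[k,4],'px',np.round(ce[k]),'c',np.round(r[0],1),'sz',np.round(r[1],1),'ang',round(r[2],1),'z',np.round(q[:,2].min()*1000),np.round(q[:,2].max()*1000))
def down(th):
    x=np.array([0,0,-1.]); z=np.array([np.cos(th),np.sin(th),0]); return R.from_matrix(np.stack([x,np.cross(z,x),z],1))
def to(pos,rot=None,th=None):
    s=arm.state(); r0=R.from_quat(s['tcp_rot']); 
    if th is not None:
        c=[down(th),down(th+np.pi)]; rot=min(c,key=lambda q:(r0.inv()*q).magnitude())
    if rot is None: rot=r0
    d=r0.inv().apply(np.array(pos)-s['tcp_pos'])*1000; rv=(r0.inv()*rot).as_rotvec()
    print('t',round(s['time'],2),'at',np.round(s['tcp_pos'],4),'d',np.round(d,1),'dr',np.round(rv,3),'F',np.round(s['contact_force'],1),'w',round(s['grip_width'],3))
E
python3 - <<'E'
from h import *
s=arm.state(); print(np.round(R.from_quat(s['tcp_rot']).as_matrix(),3))
for n in("scene","top"):
    p,d=load('a',n); P=cloud(n,d); print(n)
    print('lid',rect(P,.112,.128,(.25,.65,.162,.45)))
    print('lid handle');clus(P,.145,.175,(.25,.65,.15,.45))
    print('knobgrip'); clus(P,.1,.145,(.4,.65,.05,.158))
    print('others'); clus(P,.02,.2,(.6,.95,-.5,.4)); 
    print('other tray',rect(P,.012,.03,(.15,.4,-.4,.0)))
    print('pegs'); clus(P,.083,.095,(.41,.59,-.41,-.23))
E
```

```text
[[-0.001 -0.893 -0.45 ]
 [ 0.001 -0.45   0.893]
 [-1.     0.     0.001]]
scene
lid (1762, array([502.8, 252.5]), array([165.8, 167.2]), 2.03, np.float64(118.6))
lid handle
  n 150 px [327. 161.] c [503.7 252.5] sz [104.6  15.8] ang 2.8 z 145.0 165.0
knobgrip
  n 68 px [298. 188.] c [486.5 134.5] sz [16.2 17.7] ang 46.4 z 100.0 142.0
  n 109 px [317. 195.] c [550.2 146.9] sz [32.5 19.6] ang 4.1 z 101.0 137.0
others
  n 1290 px [362. 253.] c [755.4 112.3] sz [230.3  76.7] ang 85.0 z 21.0 109.0
  n 982 px [308. 317.] c [ 754.1 -143.4] sz [89.6 91.9] ang 40.0 z 20.0 50.0
  n 783 px [265. 344.] c [ 729.2 -283.2] sz [67.  67.6] ang 25.1 z 20.0 157.0
  n 128 px [202. 345.] c [ 602.1 -374.9] sz [67.4  4. ] ang 89.8 z 20.0 59.0
other tray (652, array([ 215.5, -283.9]), array([178.2, 181. ]), 52.89, np.float64(16.8))
pegs
top
lid (3190, array([501. , 252.2]), array([163.8, 161.8]), 1.95, np.float64(120.5))
lid handle
  n 191 px [197. 201.] c [500.7 251.6] sz [102.6  13.3] ang 0.6 z 145.0 168.0
knobgrip
  n 82 px [236. 186.] c [545.1 149.2] sz [33.4 14.4] ang 0.3 z 107.0 141.0
  n 49 px [242. 209.] c [482.7 134.2] sz [16.5 16.8] ang 85.4 z 102.0 144.0
others
  n 1155 px [252. 124.] c [753.8 110.4] sz [225.6  79.1] ang 84.7 z 20.0 114.0
  n 522 px [385. 130.] c [ 725.5 -283.8] sz [66.  69.2] ang 46.6 z 20.0 159.0
  n 760 px [337. 126.] c [ 751.1 -143.5] sz [90.6 91.3] ang 81.8 z 21.0 54.0
  n 17 px [332. 165.] c [ 633.3 -127.8] sz [37.   6.6] ang 23.1 z 20.0 27.0
  n 12 px [315. 163.] c [640.3 -74.5] sz [ 5.2 21.6] ang 11.7 z 20.0 26.0
  n 12 px [284. 169.] c [623.5  15.3] sz [ 3.8 27.6] ang 12.2 z 20.0 31.0
other tray (708, array([ 282.6, -263.2]), array([138.7, 264.8]), 71.79, np.float64(16.0))
pegs
  n 13 px [401. 182.] c [ 563.5 -315.5] sz [11.7 14.5] ang 87.2 z 83.0 90.0
  n 16 px [404. 227.] c [ 432.6 -314.5] sz [ 9.2 20.1] ang 50.9 z 83.0 94.0
```

Run:
```python
from h import *
to((.486,.135,.22),th=np.radians(2))
```

```text
t 0.2 at [ 0.2474 -0.4909  0.2498] d [  30.2 -494.7  451.6] dr [-1.139e+00  1.000e-03  1.000e-03] F [ 0.4 -0.8  0. ] w 1.001
```

```bash
python3 -m pendant '[{"delta_pos":[10,-35,30],"dr":[-0.08,0,0]},{"delta_pos":[20,-60,55],"dr":[-0.16,0,0]},{"delta_pos":[28,-85,80],"dr":[-0.25,0,0]},{"delta_pos":[30,-120,110],"dr":[-0.35,0,0]},{"delta_pos":[30,-150,135],"dr":[-0.45,0,0]},{"delta_pos":[30,-180,162],"dr":[-0.55,0,0]},{"delta_pos":[30,-208,190],"dr":[-0.65,0,0]},{"delta_pos":[30,-235,215],"dr":[-0.75,0,0]}]' 0.15 40
python3 - <<'E'
from h import *
to((.486,.135,.22),th=np.radians(2))
E
```

```text
time: 0.87
tcp_pos: [0.3606, -0.1913, 0.2203]
tcp_rot: [0.697, -0.123, -0.696, -0.123]
contact_force: [0.5, -1.1, -0.6]
grip_width: 0.428
t 0.87 at [ 0.3606 -0.1913  0.2203] d [   0.5 -349.5   -6.3] dr [-0.384 -0.     0.   ] F [ 0.5 -1.1 -0.6] w 0.428
```

```bash
python3 -m pendant '[{"delta_pos":[0,-40,-1],"dr":[-0.08,0,0]},{"delta_pos":[0,-80,-2],"dr":[-0.16,0,0]},{"delta_pos":[0,-120,-3],"dr":[-0.24,0,0]},{"delta_pos":[0,-160,-4],"dr":[-0.32,0,0]},{"delta_pos":[0,-200,-5],"dr":[-0.384,0,0]},{"delta_pos":[0,-240,-6],"dr":[-0.384,0,0]},{"delta_pos":[0,-280,-6],"dr":[-0.384,0,0]},{"delta_pos":[0,-315,-6],"dr":[-0.384,0,0]}]'
python3 - <<'E'
from h import *
to((.486,.135,.22),th=np.radians(2))
E
```

```text
time: 1.53
tcp_pos: [0.4758, 0.1025, 0.2202]
tcp_rot: [0.707, 0.011, -0.707, 0.011]
contact_force: [0.9, -0.2, -0.3]
grip_width: 0.425
t 1.53 at [0.4758 0.1025 0.2202] d [  0.2 -32.2 -11.2] dr [-0.004 -0.     0.   ] F [ 0.9 -0.2 -0.3] w 0.425
```

```bash
python3 -m pendant '[{"delta_pos":[0,-16,-6],"dr":[-0.004,0,0]},{"delta_pos":[0,-32,-11],"dr":[-0.004,0,0]},{"delta_pos":[10,-32,-11],"dr":[-0.004,0,0]},{"delta_pos":[35,-32,-11],"dr":[-0.004,0,0]},{"delta_pos":[60,-32,-11],"dr":[-0.004,0,0]},{"delta_pos":[80,-32,-11],"dr":[-0.004,0,0]},{"delta_pos":[95,-32,-11],"dr":[-0.004,0,0]},{"delta_pos":[98,-32,-11],"dr":[-0.004,0,0]}]'
python3 - <<'E'
from h import *
to((.486,.135,.122),th=np.radians(2)); shot('b'); crop('b','scene',250,130,370,240,5,'b1'); crop('b','top',150,150,300,260,4,'b2')
E
```

```text
time: 2.2
tcp_pos: [0.4833, 0.1305, 0.1192]
tcp_rot: [-0.705, -0.011, 0.709, -0.012]
contact_force: [-0.9, 0.1, 0.1]
grip_width: 0.428
t 2.2 at [0.4833 0.1305 0.1192] d [-2.8 -4.4 -2.8] dr [-0.003  0.005 -0.002] F [-0.9  0.1  0.1] w 0.428
```

View pics/b1.png

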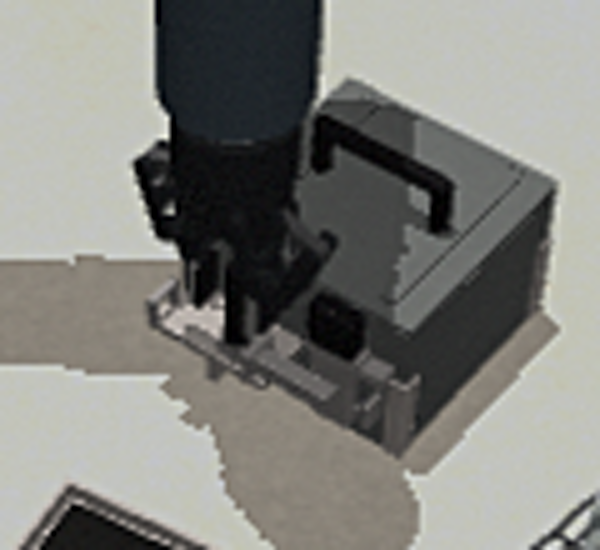

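```bash
python3 -m pendant '[{"delta_pos":[0,-2,-2],"dr":[0,0,0]},{"delta_pos":[0,-2,-2],"dr":[0,0,0]},{"delta_pos":[0,-2,-2],"dr":[0,0,0]},{"delta_pos":[0,-2,-2],"dr":[0,0,0]},{"delta_pos":[0,-2,-2],"dr":[0,0,0]},{"delta_pos":[0,-2,-2],"dr":[0,0,0]},{"delta_pos":[0,-2,-2],"dr":[0,0,0]},{"delta_pos":[0,-2,-2],"dr":[0,0,0]}]' 1 30
python3 - <<'E'
from h import *
to((.486,.135,.122),th=np.radians(2))
E
```

```text
time: 2.97
tcp_pos: [0.4862, 0.1341, 0.1235]
tcp_rot: [-0.706, -0.012, 0.708, -0.012]
contact_force: [-8.3, 0.4, 7.0]
grip_width: 0.201
t 2.97 at [0.4862 0.1341 0.1235] d [ 1.5 -0.9  0.2] dr [-0.001  0.002  0.   ] F [-8.3  0.4  7. ] w 0.201
```

```bash
python3 -m pendant '[{"delta_pos":[0,0,6],"dr":[0,0,0]},{"delta_pos":[0,0,12],"dr":[0,0,0]},{"delta_pos":[0,0,18],"dr":[0,0,0]},{"delta_pos":[0,0,24],"dr":[0,0,0]},{"delta_pos":[0,0,30],"dr":[0,0,0]},{"delta_pos":[0,0,35],"dr":[0,0,0]},{"delta_pos":[0,0,38],"dr":[0,0,0]},{"delta_pos":[0,0,38],"dr":[0,0,0]}]'
python3 - <<'E'
from h import *
to((.449,.1337,.122),th=np.radians(2))
E
```

```text
time: 3.63
tcp_pos: [0.4492, 0.133, 0.1233]
tcp_rot: [0.708, 0.012, -0.706, 0.012]
contact_force: [0.1, -3.4, 7.5]
grip_width: 0.198
t 3.63 at [0.4492 0.133  0.1233] d [ 1.3 -0.7  0.2] dr [-0.    -0.002  0.   ] F [ 0.1 -3.4  7.5] w 0.198
```

```bash
python3 -m pendant '[{"delta_pos":[0,0,2],"dr":[0,0,0]},{"delta_pos":[0,0,2],"dr":[0,0,0]},{"delta_pos":[0,0,2],"dr":[0,0,0]},{"delta_pos":[0,0,1],"dr":[0,0,0]},{"delta_pos":[0,0,1],"dr":[0,0,0]},{"delta_pos":[0,0,0],"dr":[0,0,0]},{"delta_pos":[0,0,0],"dr":[0,0,0]},{"delta_pos":[0,0,0],"dr":[0,0,0]}]'; python3 -m pendant '[{"delta_pos":[0,0,0],"dr":[0,0,0]},{"delta_pos":[0,0,0],"dr":[0,0,0]},{"delta_pos":[0,0,0],"dr":[0,0,0]},{"delta_pos":[-15,0,0],"dr":[0,0,0]},{"delta_pos":[-35,0,0],"dr":[0,0,0]},{"delta_pos":[-55,0,0],"dr":[0,0,0]},{"delta_pos":[-75,0,0],"dr":[0,0,0]},{"delta_pos":[-80,0,0],"dr":[0,0,0]}]' 0.0
python3 - <<'E'
from h import *
shot('c')
for n in("scene","top"):
    p,d=load('c',n); P=cloud(n,d);print('knobgrip'); clus(P,.1,.145,(.4,.65,.05,.158))
to((.5475,.150,.16),th=np.radians(2))
E
```

```text
time: 4.3
tcp_pos: [0.4493, 0.133, 0.1234]
tcp_rot: [0.707, 0.012, -0.707, 0.012]
contact_force: [-0.4, -3.7, 8.8]
grip_width: 0.2
time: 4.97
tcp_pos: [0.4504, 0.1338, 0.2051]
tcp_rot: [0.708, 0.013, -0.706, 0.011]
contact_force: [0.1, 0.2, 0.9]
grip_width: 0.503
knobgrip
  n 65 px [288. 182.] c [451.  134.7] sz [15.4 22.6] ang 40.5 z 100.0 141.0
  n 111 px [317. 195.] c [549.9 147.7] sz [35.1 16.6] ang 2.6 z 101.0 139.0
knobgrip
t 5.07 at [0.4496 0.1337 0.2029] d [ 43.1 -12.9 -98.3] dr [-0.001 -0.001  0.002] F [-0.3  0.8 -0.8] w 0.503
```

```bash
python3 -m pendant '[{"delta_pos":[0,-4,-30],"dr":[0,0,0]},{"delta_pos":[0,-8,-60],"dr":[0,0,0]},{"delta_pos":[0,-14,-90],"dr":[0,0,0]},{"delta_pos":[5,-15,-98],"dr":[0,0,0]},{"delta_pos":[25,-15,-98],"dr":[0,0,0]},{"delta_pos":[50,-15,-98],"dr":[0,0,0]},{"delta_pos":[70,-15,-98],"dr":[0,0,0]},{"delta_pos":[80,-15,-98],"dr":[0,0,0]}]' -0.3; python3 -m pendant '[{"delta_pos":[1,0,0],"dr":[0,0,0]},{"delta_pos":[1,0,0],"dr":[0,0,0]},{"delta_pos":[1,0,0],"dr":[0,0,0]},{"delta_pos":[1,0,0],"dr":[0,0,0]},{"delta_pos":[1,0,0],"dr":[0,0,0]},{"delta_pos":[1,0,0],"dr":[0,0,0]},{"delta_pos":[1,0,0],"dr":[0,0,0]},{"delta_pos":[1,0,0],"dr":[0,0,0]}]' 1 40;  python3 - <<'E'
from h import *
to((.5475,.150,.118),th=np.radians(2)); shot('d'); crop('d','scene',250,130,370,240,5,'d1')
E
```

```text
time: 5.73
tcp_pos: [0.5443, 0.1506, 0.1178]
tcp_rot: [-0.705, -0.011, 0.709, -0.012]
contact_force: [0.4, 0.1, -0.9]
grip_width: 0.653
time: 6.4
tcp_pos: [0.547, 0.1515, 0.1207]
tcp_rot: [-0.707, -0.012, 0.707, -0.012]
contact_force: [6.0, 0.2, -11.9]
grip_width: 0.39
t 6.4 at [0.547  0.1515 0.1207] d [ 2.7  1.5 -0.5] dr [-0.001  0.     0.   ] F [  6.    0.2 -11.9] w 0.39
```

View pics/d1.png

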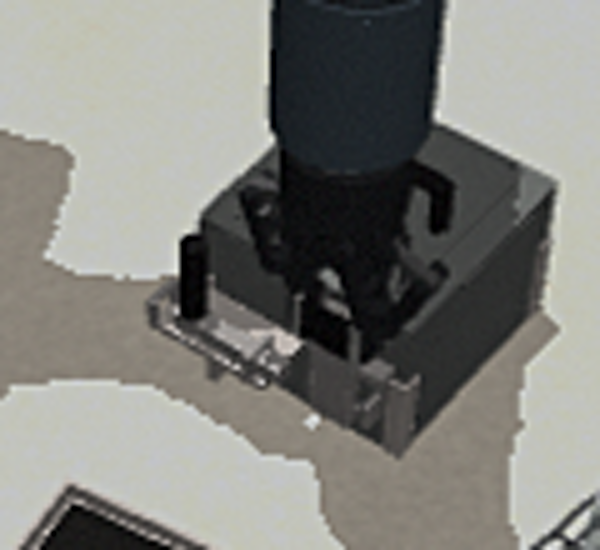

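```bash
python3 -m pendant '[{"delta_pos":[2,8,0],"dr":[0,0,-0.1]},{"delta_pos":[4,15,0],"dr":[0,0,-0.2]},{"delta_pos":[8,22,0],"dr":[0,0,-0.3]},{"delta_pos":[12,29,0],"dr":[0,0,-0.4]},{"delta_pos":[16,36,0],"dr":[0,0,-0.5]},{"delta_pos":[21,42,0],"dr":[0,0,-0.6]},{"delta_pos":[27,47,0],"dr":[0,0,-0.7]},{"delta_pos":[34,52,0],"dr":[0,0,-0.8]}]';  python3 - <<'E'
from h import *
to((.5475,.150,.118),th=np.radians(2)); shot('e'); crop('e','scene',250,130,370,240,5,'e1')
E
```

```text
time: 7.17
tcp_pos: [0.5491, 0.1008, 0.0879]
tcp_rot: [-0.646, -0.289, 0.654, 0.266]
contact_force: [-1.2, 12.6, -14.1]
grip_width: 0.388
t 7.17 at [0.5491 0.1008 0.0879] d [ 14.7 -55.8  -0.1] dr [ 0.    -0.002  0.807] F [ -1.2  12.6 -14.1] w 0.388
```

View pics/e1.png

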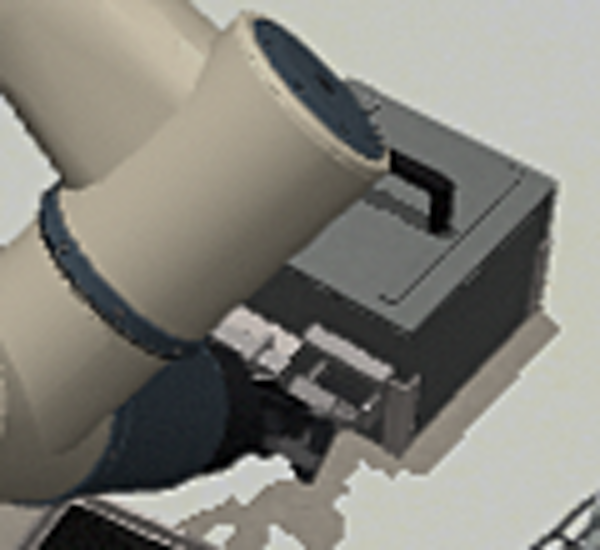

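```bash
python3 -m pendant '[{"delta_pos":[0,0,0],"dr":[0,0,0]},{"delta_pos":[0,0,0],"dr":[0,0,0]},{"delta_pos":[0,0,0],"dr":[0,0,0]},{"delta_pos":[-10,0,0],"dr":[0,0,0]},{"delta_pos":[-30,0,0],"dr":[0,0,0]},{"delta_pos":[-60,0,0],"dr":[0,0,0]},{"delta_pos":[-90,0,0],"dr":[0,0,0]},{"delta_pos":[-120,0,0],"dr":[0,0,0]}]' -0.3;  python3 - <<'E'
from h import *
to((.502,.150,.28),th=np.radians(92)); to((.502,.150,.28),th=np.radians(92)+np.pi)
s=arm.state();print(s['joints'])
shot('f'); crop('f','scene',250,130,370,240,5,'f1')
E
```

```text
time: 7.93
tcp_pos: [0.5513, 0.0123, 0.1733]
tcp_rot: [-0.647, -0.287, 0.656, 0.263]
contact_force: [0.3, -0.3, 0.8]
grip_width: 0.648
t 7.93 at [0.5513 0.0123 0.1733] d [  25.2 -173.7   44.2] dr [-1.478 -0.625  0.623] F [ 0.3 -0.3  0.8] w 0.648
t 7.93 at [0.5513 0.0123 0.1733] d [  25.2 -173.7   44.2] dr [-1.478 -0.625  0.623] F [ 0.3 -0.3  0.8] w 0.648
[-0.21073825  0.46419942  0.2197635  -0.76827146 -1.57024938  0.34631143]
```

View pics/f1.png

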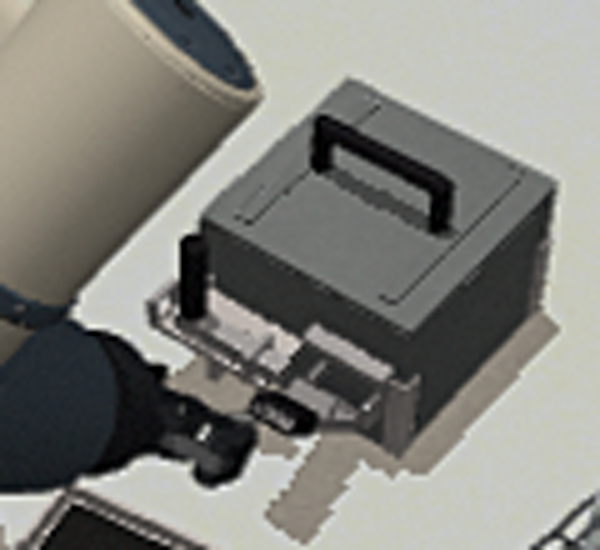

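Run:
```python
from h import *
to((.502,.08,.26),th=np.radians(2))
```

```text
t 8.03 at [0.5534 0.0098 0.1755] d [  -8.2 -111.    48.4] dr [ 0.001 -0.009  0.795] F [ 0.9 -0.3  0.5] w 0.649
```

```bash
python3 -m pendant '[{"delta_pos":[-10,-15,6],"dr":[0,0,0.1]},{"delta_pos":[-20,-30,12],"dr":[0,0,0.2]},{"delta_pos":[-20,-45,18],"dr":[0,0,0.3]},{"delta_pos":[-18,-60,24],"dr":[0,0,0.4]},{"delta_pos":[-16,-75,30],"dr":[0,0,0.5]},{"delta_pos":[-12,-90,36],"dr":[0,0,0.6]},{"delta_pos":[-10,-105,42],"dr":[0,-0.005,0.7]},{"delta_pos":[-8,-111,48],"dr":[0,-0.009,0.795]}]' 1;  python3 - <<'E'
from h import *
to((.502,.228,.24),th=np.radians(2))
E
```

```text
time: 8.7
tcp_pos: [0.5013, 0.0849, 0.2596]
tcp_rot: [-0.707, -0.015, 0.707, -0.013]
contact_force: [0.3, 0.0, -0.6]
grip_width: 0.002
t 8.7 at [0.5013 0.0849 0.2596] d [  19.8 -143.    -6.4] dr [0.004 0.001 0.002] F [ 0.3  0.  -0.6] w 0.002
```

```bash
python3 -m pendant '[{"delta_pos":[0,-35,-2],"dr":[0.004,0,0]},{"delta_pos":[0,-70,-4],"dr":[0.004,0,0]},{"delta_pos":[5,-105,-6],"dr":[0.004,0,0]},{"delta_pos":[20,-135,-6],"dr":[0.004,0,0]},{"delta_pos":[40,-140,-6],"dr":[0.004,0,0]},{"delta_pos":[65,-140,-6],"dr":[0.004,0,0]},{"delta_pos":[90,-140,-6],"dr":[0.004,0,0]},{"delta_pos":[99,-140,-6],"dr":[0.004,0,0]}]';  python3 - <<'E'
from h import *
to((.502,.233,.16),th=np.radians(2));shot('g'); crop('g','scene',250,110,370,220,5,'g1')
E
```

```text
time: 9.37
tcp_pos: [0.4989, 0.2236, 0.1548]
tcp_rot: [-0.703, -0.013, 0.711, -0.011]
contact_force: [-0.2, 0.2, -1.0]
grip_width: -0.001
t 9.37 at [0.4989 0.2236 0.1548] d [-5.2 -9.3 -3.3] dr [-0.001  0.013  0.003] F [-0.2  0.2 -1. ] w -0.001
```

View pics/g1.png

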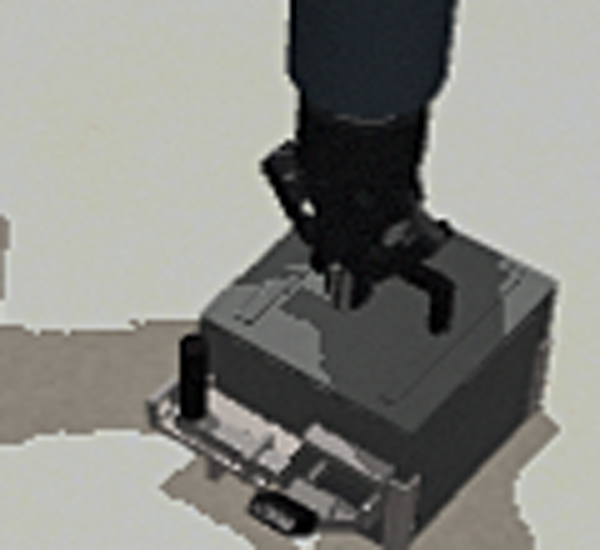

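```bash
python3 -m pendant '[{"delta_pos":[0,-8,0],"dr":[0,0,0]},{"delta_pos":[-6,-15,0],"dr":[0,0,0]},{"delta_pos":[-12,-24,0],"dr":[0,0,0]},{"delta_pos":[-18,-34,0],"dr":[0,0,0]},{"delta_pos":[-24,-44,0],"dr":[0,0,0]},{"delta_pos":[-29,-56,0],"dr":[0,0,0]},{"delta_pos":[-32,-68,0],"dr":[0,0,0]},{"delta_pos":[-34,-78,0],"dr":[0,0,0]}]';  python3 - <<'E'
from h import *
to((.502,.233,.16),th=np.radians(2));shot('g'); crop('g','scene',250,90,370,200,5,'g2')
E
```

```text
time: 10.13
tcp_pos: [0.5002, 0.3014, 0.1963]
tcp_rot: [-0.706, -0.013, 0.708, -0.01]
contact_force: [-0.6, -7.0, 5.2]
grip_width: -0.0
t 10.13 at [0.5002 0.3014 0.1963] d [36.1 68.5  0.3] dr [-0.002  0.003  0.004] F [-0.6 -7.   5.2] w -0.0
```

View pics/g2.png

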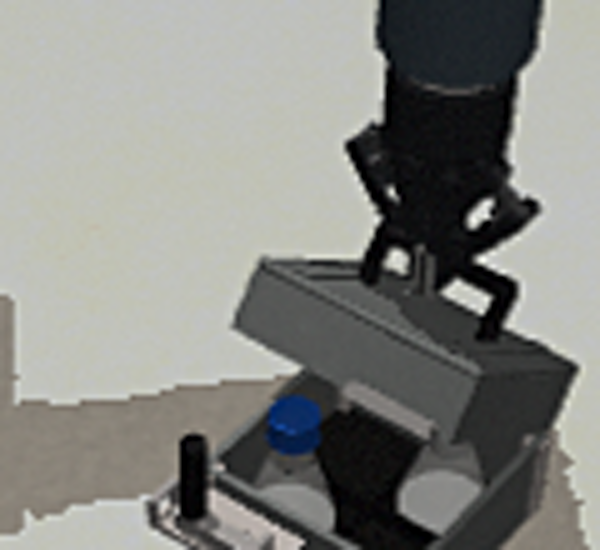

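```bash
python3 -m pendant '[{"delta_pos":[-1,-8,0],"dr":[0,0,0]},{"delta_pos":[-2,-14,0],"dr":[0,0,0]},{"delta_pos":[-2,-20,0],"dr":[0,0,0]},{"delta_pos":[-1,-26,0],"dr":[0,0,0]},{"delta_pos":[0,-32,0],"dr":[0,0,0]},{"delta_pos":[2,-38,0],"dr":[0,0,0]},{"delta_pos":[3,-43,0],"dr":[0,0,0]},{"delta_pos":[3,-46,0],"dr":[0,0,0]}]';  python3 - <<'E'
from h import *
to((.502,.233,.16),th=np.radians(2));shot('g'); crop('g','scene',250,90,370,200,5,'g3')
E
```

```text
time: 10.9
tcp_pos: [0.497, 0.3483, 0.1885]
tcp_rot: [-0.704, -0.013, 0.71, -0.01]
contact_force: [1.8, -3.9, -0.8]
grip_width: -0.002
t 10.9 at [0.497  0.3483 0.1885] d [ 28.  115.6  -1.4] dr [-0.001  0.009  0.004] F [ 1.8 -3.9 -0.8] w -0.002
```

View pics/g3.png

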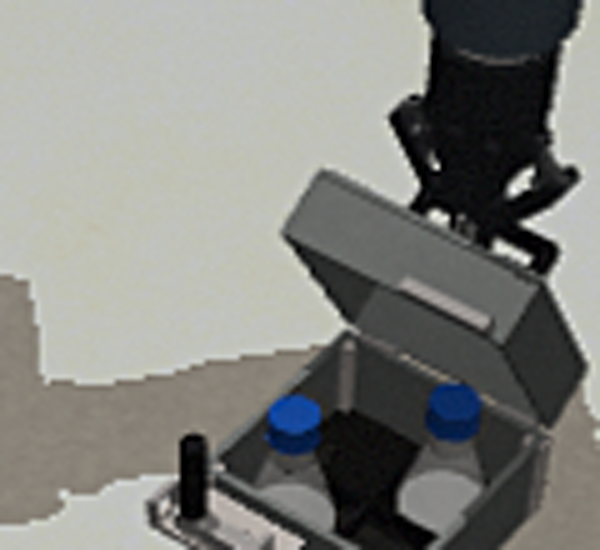

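```bash
python3 -m pendant '[{"delta_pos":[0,5,0],"dr":[0,0,0]},{"delta_pos":[-30,5,0],"dr":[0,0,0]},{"delta_pos":[-70,5,2],"dr":[0,0,0]},{"delta_pos":[-110,5,4],"dr":[0,0,0]},{"delta_pos":[-145,20,6],"dr":[0,0,0]},{"delta_pos":[-150,60,8],"dr":[0,0,0]},{"delta_pos":[-150,100,10],"dr":[0,0,0]},{"delta_pos":[-150,138,10],"dr":[0,0,0]}]'
python3 - <<'E'
from h import *
to((.490,.210,.22),th=np.radians(2))
E
```

```text
time: 11.67
tcp_pos: [0.4926, 0.2079, 0.3396]
tcp_rot: [-0.705, -0.015, 0.709, -0.01]
contact_force: [0.5, -0.8, -0.5]
grip_width: -0.0
t 11.67 at [0.4926 0.2079 0.3396] d [119.7  -1.2   1.8] dr [0.    0.006 0.008] F [ 0.5 -0.8 -0.5] w -0.0
```

```bash
python3 -m pendant '[{"delta_pos":[30,0,2],"dr":[0,0,0]},{"delta_pos":[60,0,2],"dr":[0,0,0]},{"delta_pos":[90,0,2],"dr":[0,0,0]},{"delta_pos":[110,0,2],"dr":[0,0,0]},{"delta_pos":[118,0,2],"dr":[0,0,0]},{"delta_pos":[118,-15,2],"dr":[0,0,0]},{"delta_pos":[118,-30,2],"dr":[0,0,0]},{"delta_pos":[118,-45,2],"dr":[0,0,0]}]';python3 -m pendant '[{"delta_pos":[0,-12,0],"dr":[0,0,0]},{"delta_pos":[0,-24,0],"dr":[0,0,0]},{"delta_pos":[0,-36,0],"dr":[0,0,0]},{"delta_pos":[0,-48,0],"dr":[0,0,0]},{"delta_pos":[0,-60,0],"dr":[0,0,0]},{"delta_pos":[0,-72,0],"dr":[0,0,0]},{"delta_pos":[0,-84,0],"dr":[0,0,0]},{"delta_pos":[0,-92,0],"dr":[0,0,0]}]'
python3 - <<'E'
from h import *
to((.490,.362,.22),th=np.radians(2));shot('g'); crop('g','scene',250,90,370,200,5,'g4')
E
```

```text
time: 12.33
tcp_pos: [0.4895, 0.2549, 0.2232]
tcp_rot: [-0.705, -0.013, 0.709, -0.01]
contact_force: [0.3, -5.0, 5.5]
grip_width: 0.002
time: 13.0
tcp_pos: [0.4853, 0.3484, 0.2217]
tcp_rot: [-0.704, -0.014, 0.71, -0.01]
contact_force: [0.9, -2.2, 0.3]
grip_width: 0.001
t 13.0 at [0.4853 0.3484 0.2217] d [  1.7 -13.4  -5.2] dr [-0.001  0.008  0.007] F [ 0.9 -2.2  0.3] w 0.001
```

View pics/g4.png

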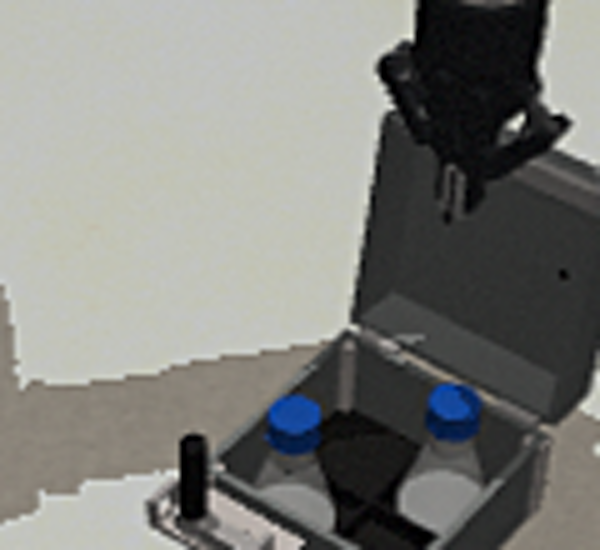

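Nearly fully open; push the last bit to the stop.

```bash
python3 -m pendant '[{"delta_pos":[0,-4,0],"dr":[0,0,0]},{"delta_pos":[0,-8,0],"dr":[0,0,0]},{"delta_pos":[0,-11,0],"dr":[0,0,0]},{"delta_pos":[0,-14,0],"dr":[0,0,0]},{"delta_pos":[0,-16,0],"dr":[0,0,0]},{"delta_pos":[0,-18,0],"dr":[0,0,0]},{"delta_pos":[0,-18,0],"dr":[0,0,0]},{"delta_pos":[0,-18,0],"dr":[0,0,0]}]';python3 -m pendant '[{"delta_pos":[0,10,0],"dr":[0,0,0]},{"delta_pos":[-10,30,0],"dr":[0,0,0]},{"delta_pos":[-30,60,0],"dr":[0,0,0]},{"delta_pos":[-40,100,0],"dr":[0,0,0]},{"delta_pos":[-40,140,0],"dr":[0,0,0]},{"delta_pos":[-40,180,0],"dr":[0,0,0]},{"delta_pos":[-40,220,0],"dr":[0,0,0]},{"delta_pos":[-40,260,0],"dr":[0,0,0]}]' -1
python3 - <<'E'
from h import *
to((.5488,-.0568,.22),th=np.radians(10.2)+np.pi/2);shot('g'); crop('g','scene',240,100,380,220,5,'g5');crop('g','top',150,150,350,260,4,'g6')
for n in ('scene','top'):
    p,d=load('g',n);P=cloud(n,d)
    b=(p[...,2].astype(int)-p[...,0]>50)&(P[...,2]>.1)&(P[...,2]<.13)
    k,l,st,ce=cv2.connectedComponentsWithStats(b.astype(np.uint8))
    for j in range(1,k):
        if st[j,4]>8: q=P[l==j]; print(n,ce[j],st[j,4],(q.min(0)+q.max(0))/2,q[:,2].max())
    print('tray',rect(P,.015,.03,(.35,.62,-.16,.1)), 'handle',rect(P,.045,.065,(.35,.62,-.16,.1)))
E
```

```text
time: 13.77
tcp_pos: [0.4849, 0.3635, 0.2213]
tcp_rot: [-0.704, -0.013, 0.71, -0.01]
contact_force: [0.7, -3.9, -1.5]
grip_width: 0.002
time: 14.43
tcp_pos: [0.4937, 0.1017, 0.262]
tcp_rot: [-0.705, -0.014, 0.709, -0.009]
contact_force: [1.6, -0.3, -0.7]
grip_width: 0.992
t 14.43 at [0.4937 0.1017 0.262 ] d [ 40.6 160.5 -49.9] dr [1.426 0.009 0.003] F [ 1.6 -0.3 -0.7] w 0.992
scene [340.4025974 170.8961039] 77 [0.53617367 0.28805341 0.10790304] 0.1155956027790086
scene [308.92647059 173.89705882] 68 [0.46921692 0.21276247 0.10745865] 0.11453331547100354
tray (344, array([548.2, -56.2]), array([172.8, 180. ]), 9.75, np.float64(19.5)) handle (156, array([552.6, -56.1]), array([84.5, 16.5]), 10.62, np.float64(53.8))
top [215.4        214.91428571] 35 [0.46924254 0.20817664 0.11164154] 0.11865138753133508
tray (492, array([548.4, -56.7]), array([175.8, 176.1]), 10.54, np.float64(19.4)) handle (146, array([549.6, -56.4]), array([85.3, 14.4]), 10.57, np.float64(55.5))
```

View pics/g5.png

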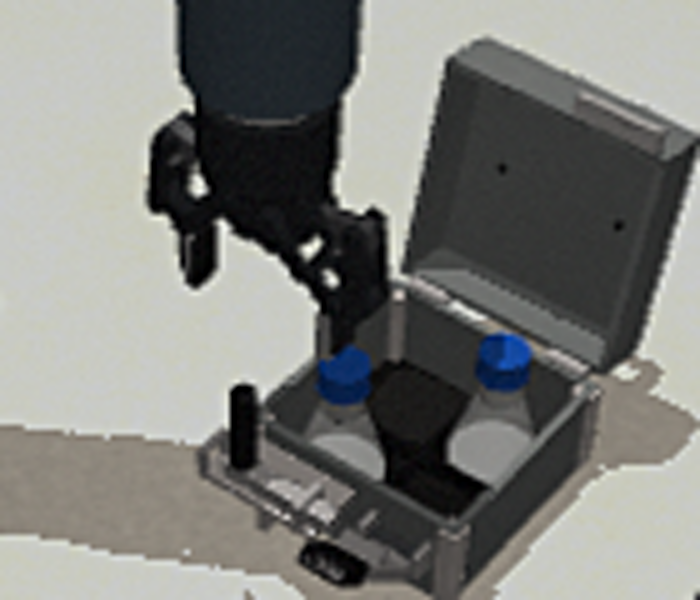

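View pics/g6.png

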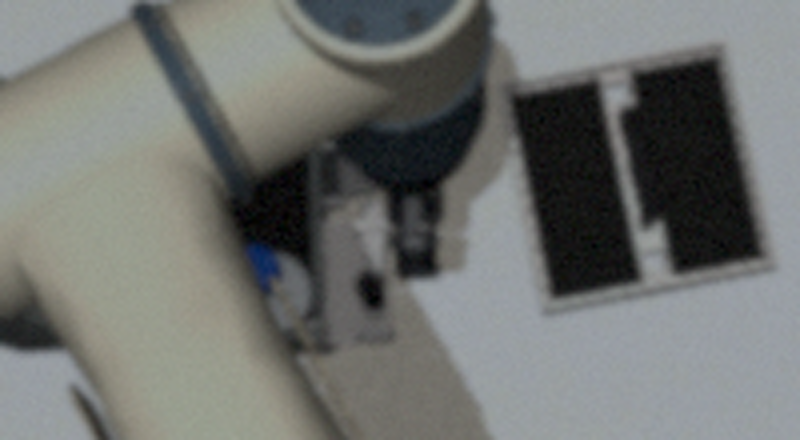

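```bash
python3 -m pendant '[{"delta_pos":[0,25,-5],"dr":[0.12,0,0]},{"delta_pos":[5,50,-10],"dr":[0.24,0,0]},{"delta_pos":[10,75,-20],"dr":[0.36,0,0]},{"delta_pos":[20,100,-30],"dr":[0.48,0,0]},{"delta_pos":[30,125,-40],"dr":[0.6,0,0]},{"delta_pos":[35,150,-50],"dr":[0.72,0,0]},{"delta_pos":[40,160,-50],"dr":[0.84,0,0]},{"delta_pos":[40,160,-50],"dr":[0.96,0.005,0]}]' -0.2
python3 - <<'E'
from h import *
to((.5488,-.0568,.14),th=np.radians(10.3)+np.pi/2)
E
```

```text
time: 15.2
tcp_pos: [0.5489, -0.0564, 0.2186]
tcp_rot: [-0.629, 0.319, 0.633, 0.319]
contact_force: [-0.2, 0.6, 0.1]
grip_width: 0.601
t 15.2 at [ 0.5489 -0.0564  0.2186] d [78.6  0.2 -0.6] dr [ 0.455  0.004 -0.002] F [-0.2  0.6  0.1] w 0.601
```

```bash
python3 -m pendant '[{"delta_pos":[20,0,0],"dr":[0.12,0,0]},{"delta_pos":[40,0,0],"dr":[0.24,0,0]},{"delta_pos":[60,0,-1],"dr":[0.36,0,0]},{"delta_pos":[80,0,-1],"dr":[0.455,0.004,-0.002]},{"delta_pos":[110,0,-1],"dr":[0.455,0.004,-0.002]},{"delta_pos":[140,0,-1],"dr":[0.455,0.004,-0.002]},{"delta_pos":[160,0,-1],"dr":[0.455,0.004,-0.002]},{"delta_pos":[168,0,-1],"dr":[0.455,0.004,-0.002]}]'; python3 -m pendant '[{"delta_pos":[0,0,0],"dr":[0,0,0]},{"delta_pos":[0,0,0],"dr":[0,0,0]},{"delta_pos":[0,0,0],"dr":[0,0,0]},{"delta_pos":[0,0,0],"dr":[0,0,0]},{"delta_pos":[0,0,0],"dr":[0,0,0]},{"delta_pos":[0,0,0],"dr":[0,0,0]},{"delta_pos":[0,0,0],"dr":[0,0,0]},{"delta_pos":[0,0,0],"dr":[0,0,0]}]' 1 100
python3 - <<'E'
from h import *
to((.5488,-.0568,.05),th=np.radians(10.3)+np.pi/2)
E
```

```text
time: 15.87
tcp_pos: [0.5473, -0.0546, 0.049]
tcp_rot: [-0.544, 0.451, 0.546, 0.45]
contact_force: [-0.6, 0.4, -0.9]
grip_width: 0.602
time: 16.53
tcp_pos: [0.5504, -0.0544, 0.0535]
tcp_rot: [0.546, -0.45, -0.544, -0.451]
contact_force: [-0.8, 0.1, 6.7]
grip_width: 0.141
t 16.53 at [ 0.5504 -0.0544  0.0535] d [ 3.5  2.1 -2.1] dr [ 0.01  -0.001  0.004] F [-0.8  0.1  6.7] w 0.141
```

```bash
python3 -m pendant '[{"delta_pos":[-8,0,0],"dr":[0,0,0]},{"delta_pos":[-20,0,0],"dr":[0,0,0]},{"delta_pos":[-40,0,0],"dr":[0,0,0]},{"delta_pos":[-60,0,0],"dr":[0,0,0]},{"delta_pos":[-80,0,0],"dr":[0,0,0]},{"delta_pos":[-100,0,0],"dr":[0,0,0]},{"delta_pos":[-112,0,0],"dr":[0,0,0]},{"delta_pos":[-115,0,0],"dr":[0,0,0]}]';  python3 - <<'E'
from h import *
to((.500,-.3183,.165),th=np.radians(92.4));shot('h')
crop('h','scene',200,180,360,320,5,'h1')
for n in ('scene','top'):
    p,d=load('h',n);P=cloud(n,d)
    print('tray',rect(P,.125,.142,(.35,.67,-.18,.1))); print('deck',rect(P,.075,.086,(.2,.65,-.5,-.1)))
E
```

```text
time: 17.2
tcp_pos: [0.5497, -0.0541, 0.1687]
tcp_rot: [0.546, -0.45, -0.544, -0.451]
contact_force: [1.2, 0.1, -4.5]
grip_width: 0.14
t 17.2 at [ 0.5497 -0.0541  0.1687] d [   3.4   98.6 -250.1] dr [0.147 0.    0.003] F [ 1.2  0.1 -4.5] w 0.14
tray (1275, array([550.8, -55. ]), array([179.5, 180.6]), 10.95, np.float64(129.5))
deck (3870, array([ 501.1, -318. ]), array([179.7, 177.6]), 2.89, np.float64(78.8))
tray (1111, array([535.1, -58.7]), array([149.9, 177.5]), 10.47, np.float64(129.0))
deck (3391, array([ 499.6, -318.8]), array([177.7, 177.8]), 2.25, np.float64(80.0))
```

View pics/h1.png

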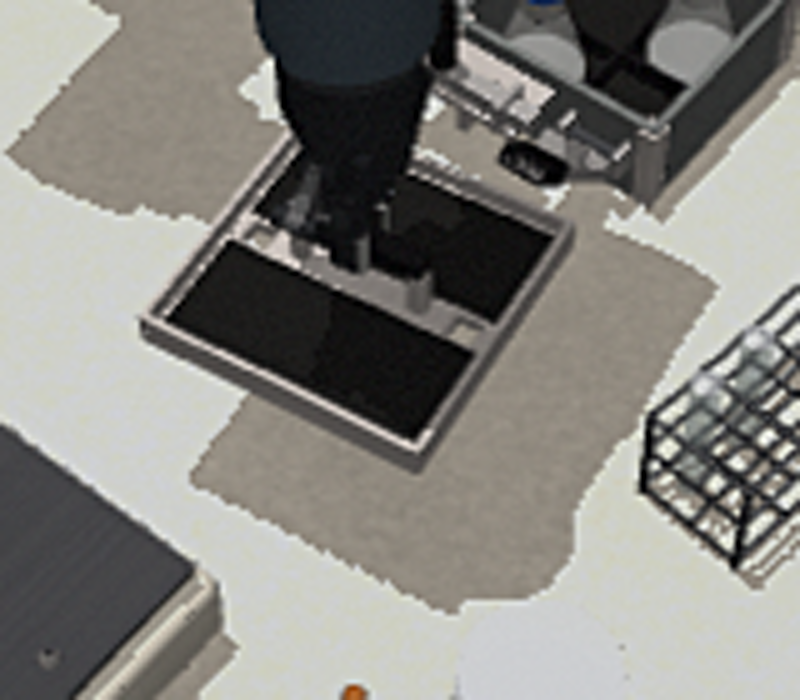

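```bash
python3 - <<'E'
from h import *
to((.4998,-.3171,.165),th=np.radians(92.55))
E
python3 -m pendant '[{"delta_pos":[0,6,-15],"dr":[0.01,0,0]},{"delta_pos":[0,18,-45],"dr":[0.03,0,0]},{"delta_pos":[0,32,-80],"dr":[0.05,0,0]},{"delta_pos":[0,48,-120],"dr":[0.08,0,0]},{"delta_pos":[0,64,-160],"dr":[0.1,0,0]},{"delta_pos":[0,80,-200],"dr":[0.12,0,0]},{"delta_pos":[2,92,-232],"dr":[0.144,0,0.002]},{"delta_pos":[2,98,-247],"dr":[0.144,0,0.002]}]'; python3 -m pendant '[{"delta_pos":[0,0,0],"dr":[0,0,0]},{"delta_pos":[0,0,0],"dr":[0,0,0]},{"delta_pos":[0,0,0],"dr":[0,0,0]},{"delta_pos":[0,0,0],"dr":[0,0,0]},{"delta_pos":[0,0,0],"dr":[0,0,0]},{"delta_pos":[0,0,0],"dr":[0,0,0]},{"delta_pos":[0,0,0],"dr":[0,0,0]},{"delta_pos":[0,0,0],"dr":[0,0,0]}]';  python3 - <<'E'
from h import *
to((.4998,-.3171,.165),th=np.radians(92.55));shot('i')
crop('i','scene',120,210,280,360,5,'i1');crop('i','top',330,140,460,270,5,'i2')
for n in ('scene','top'):
    p,d=load('i',n);P=cloud(n,d)
    print('tray',rect(P,.125,.145,(.35,.62,-.45,-.18)));print('deck',rect(P,.075,.086,(.2,.65,-.5,-.1)))
E
```

```text
t 17.3 at [ 0.5487 -0.054   0.1662] d [   1.    97.4 -249.2] dr [ 0.144  0.001 -0.   ] F [ 0.5 -0.3 -5.1] w 0.139
time: 17.97
tcp_pos: [0.4966, -0.3189, 0.1617]
tcp_rot: [-0.508, 0.491, 0.512, 0.488]
contact_force: [0.0, 0.8, -4.6]
grip_width: 0.139
time: 18.63
tcp_pos: [0.4993, -0.3149, 0.1642]
tcp_rot: [-0.511, 0.489, 0.512, 0.488]
contact_force: [0.2, -0.6, -5.5]
grip_width: 0.137
t 18.63 at [ 0.4993 -0.3149  0.1642] d [-0.8 -0.4 -2.3] dr [ 0.001 -0.    -0.002] F [ 0.2 -0.6 -5.5] w 0.137
tray (521, array([ 499.5, -316.1]), array([181.5, 178. ]), 3.26, np.float64(130.4))
deck (635, array([ 501.1, -318. ]), array([178.3, 176.4]), 2.63, np.float64(78.5))
tray (338, array([ 497.6, -330. ]), array([177.9, 153.6]), 0.81, np.float64(129.8))
deck (104, array([ 495.1, -333.8]), array([167.2, 144.8]), 2.56, np.float64(79.8))
```

View pics/i1.png

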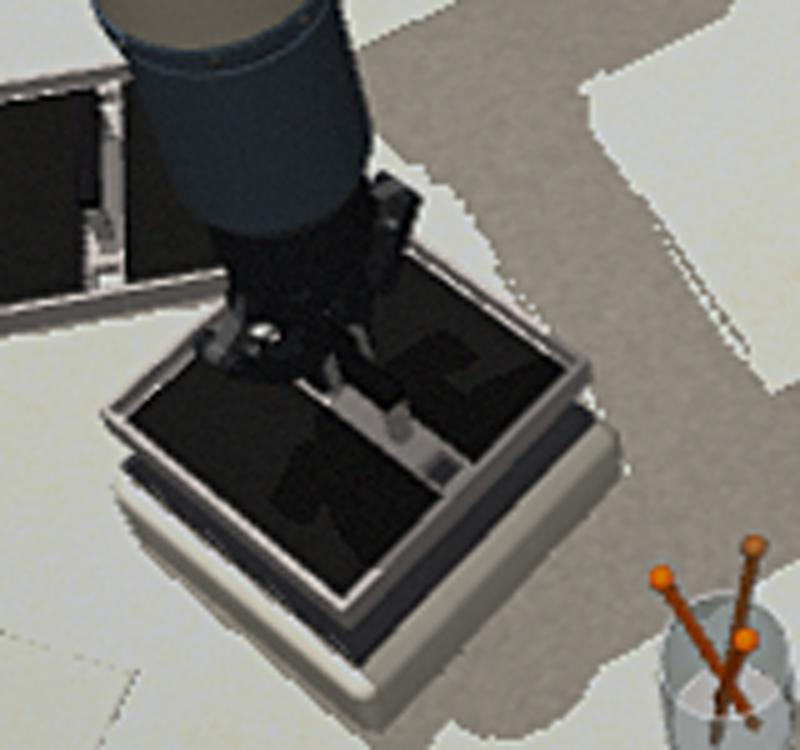

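View pics/i2.png

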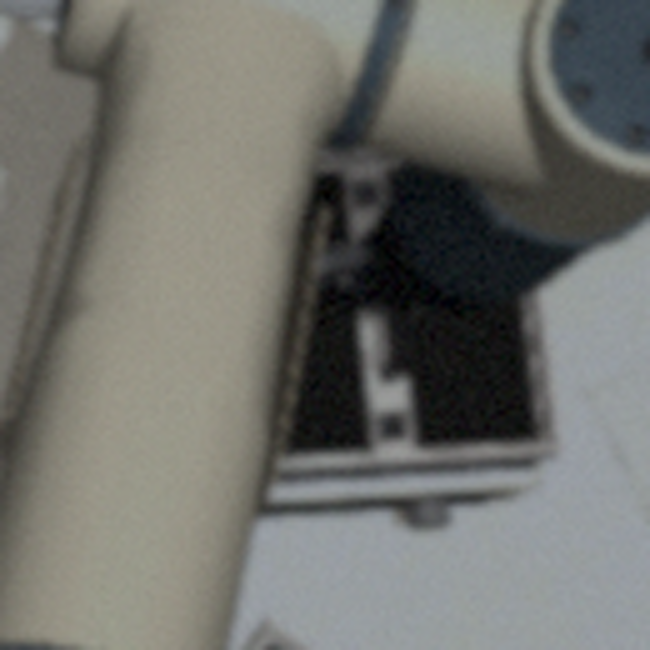

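```bash
python3 -m pendant '[{"delta_pos":[0,-1.4,-1.9],"dr":[0,0,0]},{"delta_pos":[6,-1.4,-1.9],"dr":[0,0,0]},{"delta_pos":[12,-1.4,-1.9],"dr":[0,0,0]},{"delta_pos":[17,-1.4,-1.9],"dr":[0,0,0]},{"delta_pos":[22,-1.4,-1.9],"dr":[0,0,0]},{"delta_pos":[25,-1.4,-1.9],"dr":[0,0,0]},{"delta_pos":[28,-1.4,-1.9],"dr":[0,0,0]},{"delta_pos":[28,-1.4,-1.9],"dr":[0,0,0]}]';  python3 - <<'E'
from h import *
to((.4998,-.3171,.165),th=np.radians(92.55));shot('i')
crop('i','scene',120,210,280,360,5,'i1')
for n in ('scene',):
    p,d=load('i',n);P=cloud(n,d)
    print('tray',rect(P,.094,.115,(.35,.62,-.45,-.18)))
E
```

```text
time: 19.4
tcp_pos: [0.5002, -0.317, 0.1353]
tcp_rot: [-0.51, 0.489, 0.512, 0.488]
contact_force: [-0.3, 0.3, -5.0]
grip_width: 0.138
t 19.4 at [ 0.5002 -0.317   0.1353] d [-29.7   0.5  -0.1] dr [ 0.001  0.    -0.004] F [-0.3  0.3 -5. ] w 0.138
tray (704, array([ 500.1, -317.1]), array([181.5, 178.7]), 2.48, np.float64(99.4))
```

View pics/i1.png

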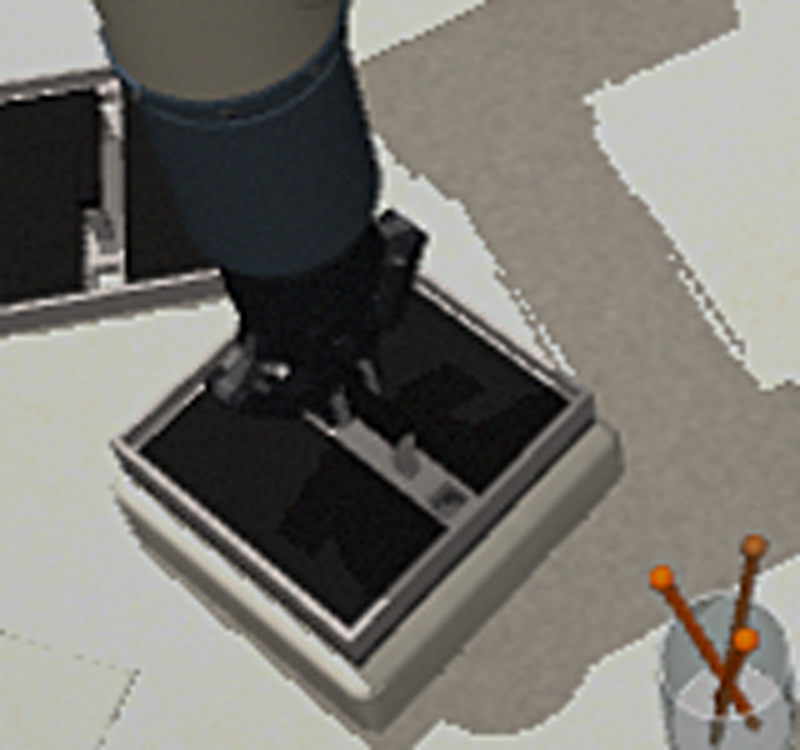

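```bash
python3 -m pendant '[{"delta_pos":[0,-0.7,-0.7],"dr":[0,0,0]},{"delta_pos":[0.5,-0.7,-0.7],"dr":[0,0,0]},{"delta_pos":[1,-0.7,-0.7],"dr":[0,0,0]},{"delta_pos":[1.5,-0.7,-0.7],"dr":[0,0,0]},{"delta_pos":[2,-0.7,-0.7],"dr":[0,0,0]},{"delta_pos":[2.5,-0.7,-0.7],"dr":[0,0,0]},{"delta_pos":[3,-0.7,-0.7],"dr":[0,0,0]},{"delta_pos":[3,-0.7,-0.7],"dr":[0,0,0]}]';python3 -m pendant '[{"delta_pos":[0,0,0],"dr":[0,0,0]},{"delta_pos":[0,0,0],"dr":[0,0,0]},{"delta_pos":[0,0,0],"dr":[0,0,0]},{"delta_pos":[0,0,0],"dr":[0,0,0]},{"delta_pos":[-20,0,0],"dr":[0,0,0]},{"delta_pos":[-50,0,0],"dr":[0,0,0]},{"delta_pos":[-85,0,0],"dr":[0,0,0]},{"delta_pos":[-125,0,0],"dr":[0,0,0]}]' -0.2;python3 - <<'E'
from h import *
to((.4692,.212,.25),th=np.radians(2));shot('j')
crop('j','scene',120,210,280,360,5,'j1')
for n in ('scene','top'):
    p,d=load('j',n);P=cloud(n,d)
    print('tray',rect(P,.094,.115,(.35,.62,-.45,-.18)))
E
```

```text
time: 20.17
tcp_pos: [0.5012, -0.3179, 0.1335]
tcp_rot: [-0.511, 0.489, 0.512, 0.488]
contact_force: [-2.5, 0.5, -1.2]
grip_width: 0.14
time: 20.83
tcp_pos: [0.5009, -0.3175, 0.2586]
tcp_rot: [-0.51, 0.49, 0.512, 0.488]
contact_force: [0.8, -0.0, -0.4]
grip_width: 0.599
t 20.83 at [ 0.5009 -0.3175  0.2586] d [  9.    7.7 530.3] dr [-1.56   0.004 -0.003] F [ 0.8 -0.  -0.4] w 0.599
tray (634, array([ 501.5, -318.3]), array([180.8, 177.1]), 2.51, np.float64(99.6))
tray (398, array([ 501.4, -340.9]), array([177.7, 133.6]), 2.1, np.float64(98.5))
```

View pics/j1.png

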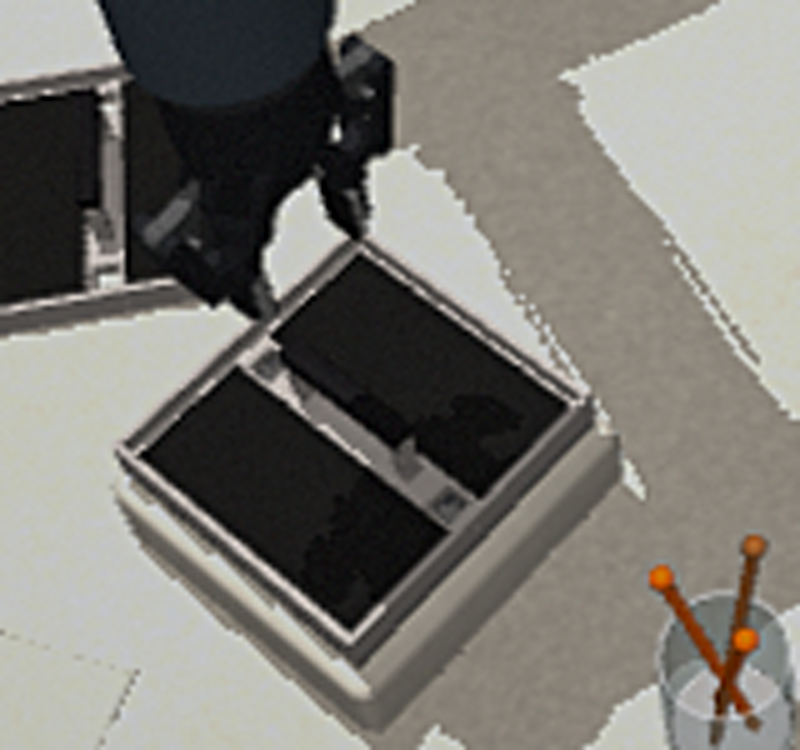

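Run:
```python
from h import *
for t in('i','j'):
  p,d=load(t,'scene');P=cloud('scene',d)
  c=np.array([.501,-.3183]);a=np.radians(2.4);Q=(P[...,:2]-c)@np.array([[np.cos(a),-np.sin(a)],[np.sin(a),np.cos(a)]])
  for nm,m in (('+x',Q[...,0]>.08),('-x',Q[...,0]<-.08),('+y',Q[...,1]>.08),('-y',Q[...,1]<-.08)):
    m=m&(abs(Q)<.09).all(-1)&(P[...,2]>.085); print(t,nm,m.sum(),np.round(np.percentile(P[m][:,2],[30,60,80,95]),4) if m.sum()>5 else '')
  m=(abs(Q[...,0])<.075)&(abs(abs(Q[...,1])-.046)<.03)&(P[...,2]<.1)&(P[...,2]>.07)
  A=np.c_[Q[m],np.ones(m.sum())]; print('floor fit',np.round(np.linalg.lstsq(A,P[m][:,2],rcond=None)[0],4))
```

```text
i +x 360 [0.0945 0.1008 0.104  0.4847]
i -x 151 [0.0932 0.1003 0.1028 0.1052]
i +y 438 [0.0996 0.4981 0.5186 0.523 ]
i -y 223 [0.0949 0.1011 0.1029 0.105 ]
floor fit [-0.0076 -0.004   0.0908]
j +x 387 [0.0949 0.1017 0.5981 0.6127]
j -x 270 [0.0919 0.0979 0.1003 0.1029]
j +y 540 [0.0985 0.6176 0.6421 0.647 ]
j -y 242 [0.0917 0.0992 0.1013 0.1032]
floor fit [ 0.0002 -0.0009  0.0892]
```

```bash
python3 -m pendant '[{"delta_pos":[0,0,25],"dr":[-0.1,0,0]},{"delta_pos":[0,0,60],"dr":[-0.2,0,0]},{"delta_pos":[0,2,100],"dr":[-0.32,0,0]},{"delta_pos":[0,3,140],"dr":[-0.44,0,0]},{"delta_pos":[0,4,180],"dr":[-0.56,0,0]},{"delta_pos":[0,5,220],"dr":[-0.68,0,0]},{"delta_pos":[0,6,260],"dr":[-0.8,0,0]},{"delta_pos":[0,7,300],"dr":[-0.92,0,0]}]' -0.3
python3 - <<'E'
from h import *
to((.467,.2125,.2),th=np.radians(2))
E
```

```text
time: 21.6
tcp_pos: [0.4807, -0.0166, 0.2585]
tcp_rot: [-0.675, 0.209, 0.676, 0.209]
contact_force: [0.6, 0.7, 0.4]
grip_width: 0.651
t 21.6 at [ 0.4807 -0.0166  0.2585] d [  58.4 -181.4  140.6] dr [-0.635  0.001 -0.   ] F [0.6 0.7 0.4] w 0.651
```

```bash
python3 -m pendant '[{"delta_pos":[0,-30,24],"dr":[-0.12,0,0]},{"delta_pos":[0,-60,48],"dr":[-0.24,0,0]},{"delta_pos":[0,-90,72],"dr":[-0.36,0,0]},{"delta_pos":[5,-120,96],"dr":[-0.48,0,0]},{"delta_pos":[20,-150,118],"dr":[-0.6,0,0]},{"delta_pos":[40,-172,134],"dr":[-0.635,0,0]},{"delta_pos":[56,-181,140],"dr":[-0.635,0,0]},{"delta_pos":[58,-181,140],"dr":[-0.635,0,0]}]'
python3 - <<'E'
from h import *
shot('k');to((.467,.2125,.101),th=np.radians(2))
for n in ('scene','top'):
    p,d=load('k',n);P=cloud(n,d)
    b=(p[...,2].astype(int)-p[...,0]>50)&(P[...,2]>.1)&(P[...,2]<.13)
    k,l,st,ce=cv2.connectedComponentsWithStats(b.astype(np.uint8))
    for j in range(1,k):
        if st[j,4]>8: q=P[l==j]; print(n,ce[j],st[j,4],(q.min(0)+q.max(0))/2,q[:,2].max())
crop('k','scene',250,90,370,210,5,'k1');crop('k','top',150,150,300,260,5,'k2')
E
```

```text
time: 22.27
tcp_pos: [0.4672, 0.2118, 0.1966]
tcp_rot: [-0.705, -0.011, 0.709, -0.012]
contact_force: [-0.6, -0.1, -1.0]
grip_width: 0.65
t 22.37 at [0.4686 0.2099 0.1996] d [98.6 -2.8  1.2] dr [-0.005  0.003 -0.002] F [-1.3  0.1  0.9] w 0.647
scene [340.43037975 171.        ] 79 [0.53719589 0.28756485 0.10691248] 0.11382131728350742
scene [308.38372093 173.6744186 ] 86 [0.46732303 0.21365475 0.1074021 ] 0.11431932119934873
top [216.85714286 216.61904762] 21 [0.46465702 0.20418692 0.11305308] 0.11876061338829791
```

View pics/k1.png

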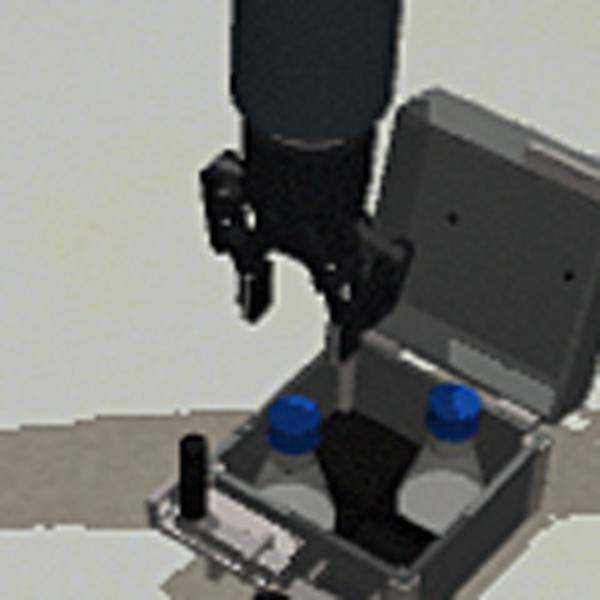

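View pics/k2.png

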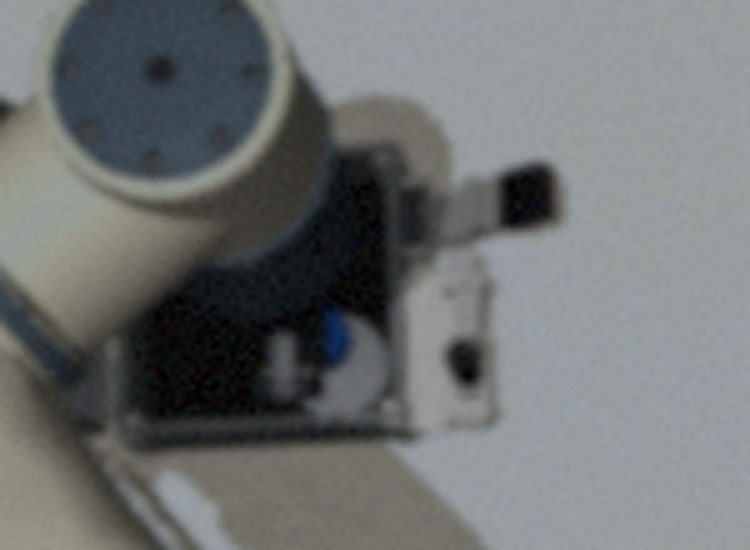

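```bash
python3 -m pendant '[{"delta_pos":[10,-1,1],"dr":[0,0,0]},{"delta_pos":[30,-2,2],"dr":[0,0,0]},{"delta_pos":[55,-2,2],"dr":[0,0,0]},{"delta_pos":[75,-2,2],"dr":[0,0,0]},{"delta_pos":[88,-2,2],"dr":[0,0,0]},{"delta_pos":[96,-2,2],"dr":[0,0,0]},{"delta_pos":[97,-2,2],"dr":[0,0,0]},{"delta_pos":[97,-2,2],"dr":[0,0,0]}]'; python3 -m pendant '[{"delta_pos":[0,0,0],"dr":[0,0,0]},{"delta_pos":[0,0,0],"dr":[0,0,0]},{"delta_pos":[0,0,0],"dr":[0,0,0]},{"delta_pos":[0,0,0],"dr":[0,0,0]},{"delta_pos":[0,0,0],"dr":[0,0,0]},{"delta_pos":[0,0,0],"dr":[0,0,0]},{"delta_pos":[0,0,0],"dr":[0,0,0]},{"delta_pos":[0,0,0],"dr":[0,0,0]}]' 1 60
python3 - <<'E'
from h import *
shot('k');to((.467,.2125,.101),th=np.radians(2))
crop('k','scene',250,90,370,210,5,'k1')
E
```

```text
time: 23.03
tcp_pos: [0.467, 0.2116, 0.1036]
tcp_rot: [-0.706, -0.01, 0.708, -0.01]
contact_force: [0.3, 0.4, 0.7]
grip_width: 0.647
time: 23.7
tcp_pos: [0.4671, 0.2124, 0.1044]
tcp_rot: [-0.707, -0.011, 0.707, -0.01]
contact_force: [-2.2, -0.4, 5.8]
grip_width: 0.378
t 23.8 at [0.4671 0.2124 0.1044] d [ 3.4 -0.1  0.1] dr [-0.005  0.     0.001] F [-1.7 -1.5  5.2] w 0.379
```

View pics/k1.png

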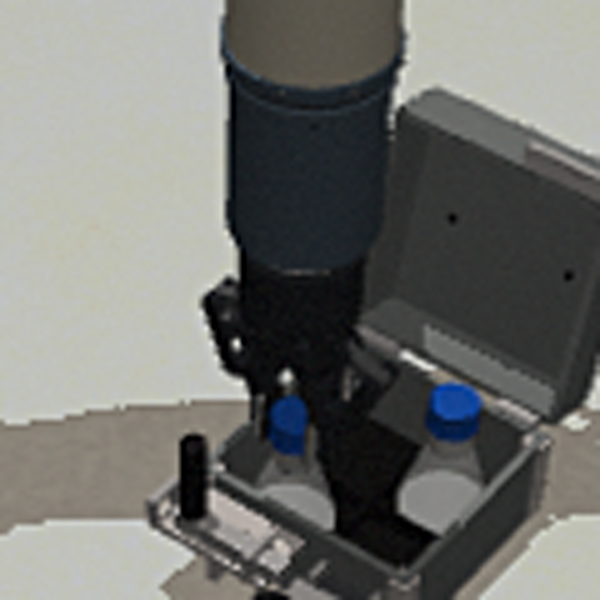

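```bash
python3 -m pendant '[{"delta_pos":[-6,0,0],"dr":[0,0,0]},{"delta_pos":[-20,0,0],"dr":[0,0,0]},{"delta_pos":[-45,0,0],"dr":[0,0,0]},{"delta_pos":[-75,0,0],"dr":[0,0,0]},{"delta_pos":[-105,0,0],"dr":[0,0,0]},{"delta_pos":[-135,0,0],"dr":[0,0,0]},{"delta_pos":[-155,0,0],"dr":[0,0,0]},{"delta_pos":[-160,0,0],"dr":[0,0,0]}]'
python3 - <<'E'
from h import *
to((.4986,-.2725,.26),th=np.radians(2)); to((.4986,-.2725,.26),th=np.radians(90))
E
```

```text
time: 24.47
tcp_pos: [0.4683, 0.2126, 0.2676]
tcp_rot: [0.708, 0.012, -0.706, 0.009]
contact_force: [0.6, 0.3, -0.4]
grip_width: 0.378
t 24.47 at [0.4683 0.2126 0.2676] d [  6.1 485.8 -15.9] dr [-0.005 -0.004  0.003] F [ 0.6  0.3 -0.4] w 0.378
t 24.47 at [0.4683 0.2126 0.2676] d [  6.1 485.8 -15.9] dr [-1.541e+00 -6.000e-03 -1.000e-03] F [ 0.6  0.3 -0.4] w 0.378
```

```bash
python3 -m pendant '[{"delta_pos":[5,12,0],"dr":[0,0,0]},{"delta_pos":[5,40,-1],"dr":[0,0,0]},{"delta_pos":[5,78,-2],"dr":[0,0,0]},{"delta_pos":[5,118,-4],"dr":[0,0,0]},{"delta_pos":[5,158,-6],"dr":[0,0,0]},{"delta_pos":[5,198,-8],"dr":[0,0,0]},{"delta_pos":[5,238,-9],"dr":[0,0,0]},{"delta_pos":[5,278,-10],"dr":[0,0,0]}]'; python3 -m pendant '[{"delta_pos":[0,40,-1],"dr":[0,0,0]},{"delta_pos":[0,80,-2],"dr":[0,0,0]},{"delta_pos":[0,120,-3],"dr":[0,0,0]},{"delta_pos":[0,155,-4],"dr":[0,0,0]},{"delta_pos":[0,185,-5],"dr":[0,0,0]},{"delta_pos":[0,203,-5],"dr":[0,0,0]},{"delta_pos":[0,208,-6],"dr":[0,0,0]},{"delta_pos":[0,208,-6],"dr":[0,0,0]}]'
python3 - <<'E'
from h import *
to((.4986,-.2725,.1864),th=np.radians(2))
E
```

```text
time: 25.13
tcp_pos: [0.4837, -0.0677, 0.2566]
tcp_rot: [-0.705, -0.01, 0.709, -0.01]
contact_force: [0.8, 0.6, -1.5]
grip_width: 0.378
time: 25.8
tcp_pos: [0.4962, -0.2744, 0.2562]
tcp_rot: [-0.705, -0.01, 0.709, -0.009]
contact_force: [0.2, 1.4, -1.5]
grip_width: 0.376
t 25.8 at [ 0.4962 -0.2744  0.2562] d [69.8 -1.7 -2.8] dr [-0.008  0.005  0.001] F [ 0.2  1.4 -1.5] w 0.376
```

```bash
python3 -m pendant '[{"delta_pos":[0,0,-1],"dr":[0,0,0]},{"delta_pos":[15,0,-2],"dr":[0,0,0]},{"delta_pos":[30,0,-2],"dr":[0,0,0]},{"delta_pos":[45,0,-2],"dr":[0,0,0]},{"delta_pos":[55,0,-2],"dr":[0,0,0]},{"delta_pos":[60,0,-2],"dr":[0,0,0]},{"delta_pos":[63,0,-2],"dr":[0,0,0]},{"delta_pos":[63,0,-2],"dr":[0,0,0]}]';  python3 - <<'E'
from h import *
to((.4986,-.2725,.1864),th=np.radians(2));shot('l');crop('l','scene',110,210,270,360,5,'l1')
E
```

```text
time: 26.47
tcp_pos: [0.499, -0.2728, 0.195]
tcp_rot: [-0.706, -0.011, 0.708, -0.011]
contact_force: [-0.3, 0.8, -0.5]
grip_width: 0.378
t 26.47 at [ 0.499  -0.2728  0.195 ] d [ 8.6 -0.3  0.4] dr [-0.005  0.003 -0.   ] F [-0.3  0.8 -0.5] w 0.378
```

View pics/l1.png

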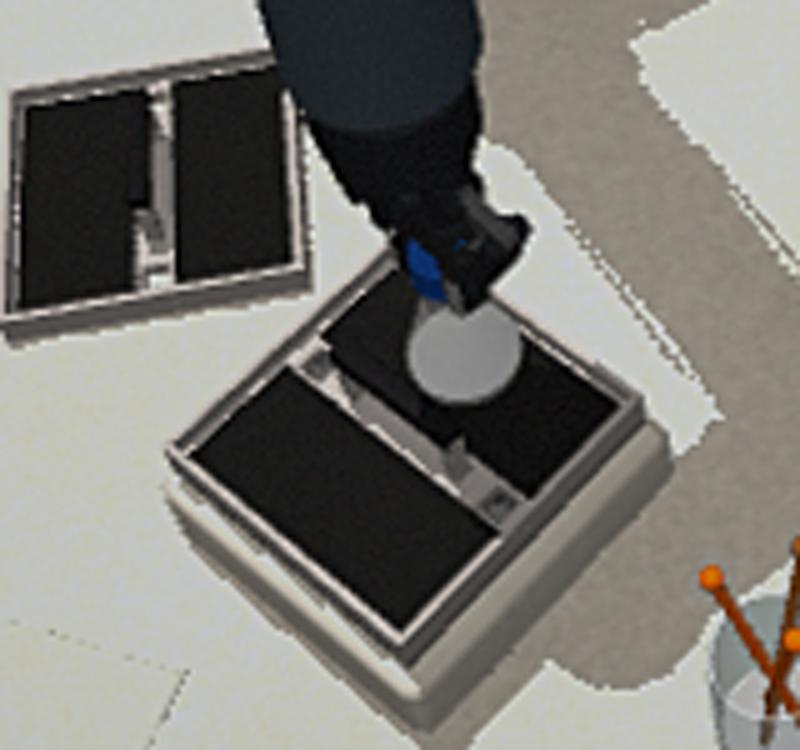

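```bash
python3 -m pendant '[{"delta_pos":[2,0,0],"dr":[0,0,0]},{"delta_pos":[4,0,0],"dr":[0,0,0]},{"delta_pos":[5.5,0,0],"dr":[0,0,0]},{"delta_pos":[7,0,0],"dr":[0,0,0]},{"delta_pos":[8,0,0],"dr":[0,0,0]},{"delta_pos":[8.5,0,0],"dr":[0,0,0]},{"delta_pos":[8.5,0,0],"dr":[0,0,0]},{"delta_pos":[8.5,0,0],"dr":[0,0,0]}]';python3 -m pendant '[{"delta_pos":[0,0,0],"dr":[0,0,0]},{"delta_pos":[0,0,0],"dr":[0,0,0]},{"delta_pos":[0,0,0],"dr":[0,0,0]},{"delta_pos":[0,0,0],"dr":[0,0,0]},{"delta_pos":[-15,0,0],"dr":[0,0,0]},{"delta_pos":[-40,0,0],"dr":[0,0,0]},{"delta_pos":[-70,0,0],"dr":[0,0,0]},{"delta_pos":[-80,0,0],"dr":[0,0,0]}]' -0.3;  python3 - <<'E'
from h import *
to((.537,.290,.25),th=np.radians(2));shot('l');crop('l','scene',110,210,270,360,5,'l1')
E
```

```text
time: 27.23
tcp_pos: [0.499, -0.2733, 0.1866]
tcp_rot: [-0.706, -0.01, 0.708, -0.011]
contact_force: [0.9, -0.1, -0.8]
grip_width: 0.382
time: 27.9
tcp_pos: [0.5003, -0.2742, 0.2713]
tcp_rot: [0.708, 0.009, -0.706, 0.012]
contact_force: [-0.4, 0.4, 0.9]
grip_width: 0.648
t 27.9 at [ 0.5003 -0.2742  0.2713] d [  19.2 -563.   -53.3] dr [-0.005 -0.003 -0.004] F [-0.4  0.4  0.9] w 0.648
```

View pics/l1.png

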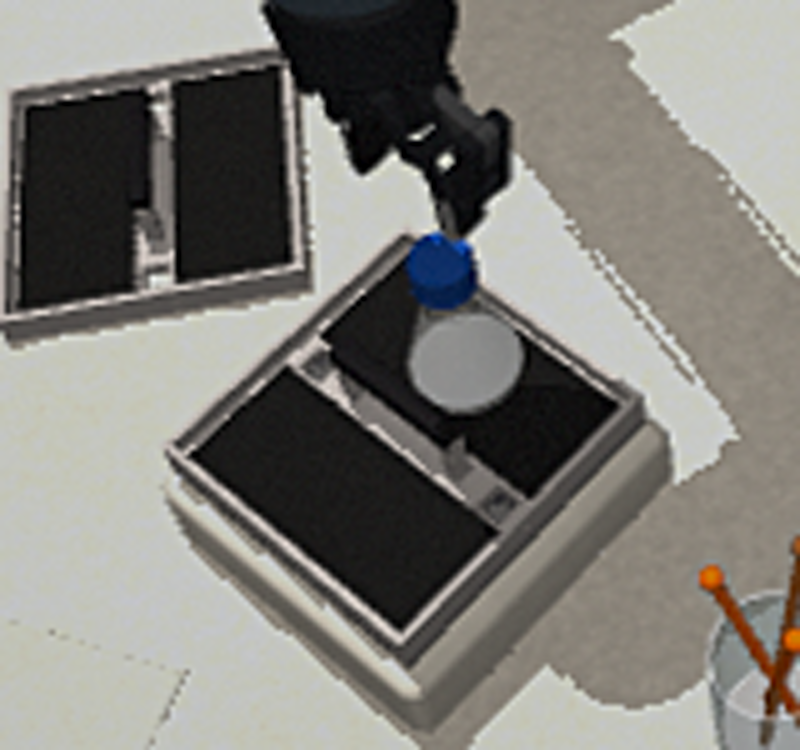

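```bash
python3 -m pendant '[{"delta_pos":[0,-25,0],"dr":[0,0,0]},{"delta_pos":[0,-60,-4],"dr":[0,0,0]},{"delta_pos":[0,-100,-8],"dr":[0,0,0]},{"delta_pos":[0,-140,-12],"dr":[0,0,0]},{"delta_pos":[0,-180,-16],"dr":[0,0,0]},{"delta_pos":[0,-220,-20],"dr":[0,0,0]},{"delta_pos":[0,-260,-24],"dr":[0,0,0]},{"delta_pos":[0,-300,-28],"dr":[0,0,0]}]';python3 -m pendant '[{"delta_pos":[0,-40,-4],"dr":[0,0,0]},{"delta_pos":[0,-80,-8],"dr":[0,0,0]},{"delta_pos":[5,-120,-12],"dr":[0,0,0]},{"delta_pos":[10,-160,-16],"dr":[0,0,0]},{"delta_pos":[15,-200,-19],"dr":[0,0,0]},{"delta_pos":[20,-235,-22],"dr":[0,0,0]},{"delta_pos":[20,-260,-25],"dr":[0,0,0]},{"delta_pos":[20,-263,-25],"dr":[0,0,0]}]';  python3 - <<'E'
from h import *
shot('m');to((.537,.290,.104),th=np.radians(2));crop('m','scene',250,90,370,210,5,'m1')
for n in ('scene','top'):
    p,d=load('m',n);P=cloud(n,d)
    b=(p[...,2].astype(int)-p[...,0]>50)&(P[...,2]>.1)&(P[...,2]<.22)
    k,l,st,ce=cv2.connectedComponentsWithStats(b.astype(np.uint8))
    for j in range(1,k):
        if st[j,4]>8: q=P[l==j]; print(n,ce[j],st[j,4],(q.min(0)+q.max(0))/2,q[:,2].max())
E
```

```text
time: 28.67
tcp_pos: [0.5177, 0.0295, 0.2656]
tcp_rot: [-0.706, -0.01, 0.708, -0.011]
contact_force: [0.9, -0.3, 0.9]
grip_width: 0.651
time: 29.33
tcp_pos: [0.5346, 0.295, 0.2432]
tcp_rot: [-0.705, -0.011, 0.709, -0.012]
contact_force: [-0.0, -1.1, 0.3]
grip_width: 0.649
t 29.43 at [0.535  0.2921 0.2445] d [140.5   1.9  -2.6] dr [-0.004  0.005 -0.002] F [-0.  -1.   0.2] w 0.65
scene [340.40789474 171.        ] 76 [0.53725191 0.28657412 0.10779019] 0.11495834693034701
scene [197.5375  263.35625] 160 [ 0.47028764 -0.26174403  0.1495724 ] 0.1972133668903251
top [186.76237624 192.24752475] 101 [0.53501455 0.28770422 0.11049687] 0.11859154748476142
top [394.54615385 196.93076923] 130 [ 0.49610025 -0.27075171  0.18999523] 0.20486801840599078
```

View pics/m1.png

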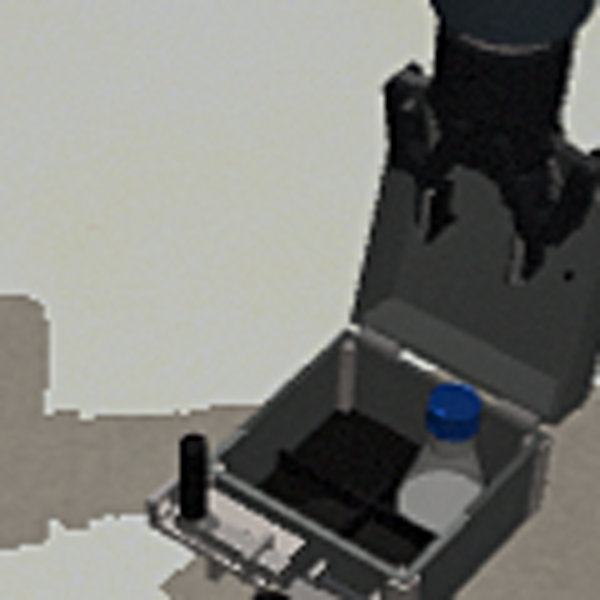

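```bash
python3 -m pendant '[{"delta_pos":[15,3,-2],"dr":[0,0,0]},{"delta_pos":[40,4,-2],"dr":[0,0,0]},{"delta_pos":[70,4,-2],"dr":[0,0,0]},{"delta_pos":[100,4,-2],"dr":[0,0,0]},{"delta_pos":[122,4,-2],"dr":[0,0,0]},{"delta_pos":[136,4,-2],"dr":[0,0,0]},{"delta_pos":[140,4,-2],"dr":[0,0,0]},{"delta_pos":[140,4,-2],"dr":[0,0,0]}]'; python3 -m pendant '[{"delta_pos":[0,0,0],"dr":[0,0,0]},{"delta_pos":[0,0,0],"dr":[0,0,0]},{"delta_pos":[0,0,0],"dr":[0,0,0]},{"delta_pos":[0,0,0],"dr":[0,0,0]},{"delta_pos":[0,0,0],"dr":[0,0,0]},{"delta_pos":[0,0,0],"dr":[0,0,0]},{"delta_pos":[0,0,0],"dr":[0,0,0]},{"delta_pos":[0,0,0],"dr":[0,0,0]}]' 1 60
python3 - <<'E'
from h import *
to((.5365,.2877,.1044),th=np.radians(2))
E
```

```text
time: 30.1
tcp_pos: [0.5369, 0.2856, 0.1053]
tcp_rot: [-0.706, -0.009, 0.709, -0.011]
contact_force: [-0.2, -0.2, 0.6]
grip_width: 0.648
time: 30.77
tcp_pos: [0.5381, 0.2875, 0.1081]
tcp_rot: [0.707, 0.011, -0.707, 0.01]
contact_force: [-1.0, -0.6, 6.6]
grip_width: 0.378
t 30.77 at [0.5381 0.2875 0.1081] d [ 3.7 -0.3  1.6] dr [-0.005 -0.     0.001] F [-1.  -0.6  6.6] w 0.378
```

```bash
python3 -m pendant '[{"delta_pos":[-6,0,0],"dr":[0,0,0]},{"delta_pos":[-20,0,0],"dr":[0,0,0]},{"delta_pos":[-45,0,0],"dr":[0,0,0]},{"delta_pos":[-75,0,0],"dr":[0,0,0]},{"delta_pos":[-105,0,0],"dr":[0,0,0]},{"delta_pos":[-140,0,0],"dr":[0,0,0]},{"delta_pos":[-175,0,0],"dr":[0,0,0]},{"delta_pos":[-190,0,0],"dr":[0,0,0]}]'
python3 - <<'E'
from h import *
to((.5024,-.3645,.3),th=np.radians(2))
E
```

```text
time: 31.43
tcp_pos: [0.5389, 0.2874, 0.3022]
tcp_rot: [0.709, 0.012, -0.705, 0.009]
contact_force: [0.9, 0.0, 0.3]
grip_width: 0.378
t 31.43 at [0.5389 0.2874 0.3022] d [-2.000e-01  6.505e+02  5.570e+01] dr [-0.005 -0.005  0.003] F [0.9 0.  0.3] w 0.378
```

```bash
python3 -m pendant '[{"delta_pos":[-5,15,0],"dr":[0,0,0]},{"delta_pos":[-10,45,2],"dr":[0,0,0]},{"delta_pos":[-15,82,5],"dr":[0,0,0]},{"delta_pos":[-20,122,9],"dr":[0,0,0]},{"delta_pos":[-20,162,13],"dr":[0,0,0]},{"delta_pos":[-20,202,17],"dr":[0,0,0]},{"delta_pos":[-20,242,21],"dr":[0,0,0]},{"delta_pos":[-20,282,25],"dr":[0,0,0]}]'; python3 -m pendant '[{"delta_pos":[0,40,4],"dr":[0,0,0]},{"delta_pos":[0,80,8],"dr":[0,0,0]},{"delta_pos":[0,120,12],"dr":[0,0,0]},{"delta_pos":[0,160,16],"dr":[0,0,0]},{"delta_pos":[0,200,19],"dr":[0,0,0]},{"delta_pos":[0,240,22],"dr":[0,0,0]},{"delta_pos":[0,280,24],"dr":[0,0,0]},{"delta_pos":[0,310,26],"dr":[0,0,0]}]'
python3 - <<'E'
from h import *
to((.5024,-.3645,.198),th=np.radians(2))
E
```

```text
time: 32.1
tcp_pos: [0.5201, 0.0025, 0.3162]
tcp_rot: [-0.706, -0.01, 0.708, -0.011]
contact_force: [1.8, 0.1, -0.9]
grip_width: 0.378
time: 32.77
tcp_pos: [0.503, -0.309, 0.3159]
tcp_rot: [-0.706, -0.01, 0.708, -0.01]
contact_force: [1.2, 0.5, 0.0]
grip_width: 0.378
t 32.77 at [ 0.503  -0.309   0.3159] d [117.9  55.5   1.7] dr [-0.007  0.004  0.   ] F [1.2 0.5 0. ] w 0.378
```

```bash
python3 -m pendant '[{"delta_pos":[0,30,1],"dr":[0,0,0]},{"delta_pos":[0,50,2],"dr":[0,0,0]},{"delta_pos":[5,56,2],"dr":[0,0,0]},{"delta_pos":[30,56,2],"dr":[0,0,0]},{"delta_pos":[60,56,2],"dr":[0,0,0]},{"delta_pos":[90,56,2],"dr":[0,0,0]},{"delta_pos":[110,56,2],"dr":[0,0,0]},{"delta_pos":[116,56,2],"dr":[0,0,0]}]'
python3 - <<'E'
from h import *
shot('n');to((.5024,-.3645,.190),th=np.radians(2));crop('n','scene',110,210,270,360,5,'n1')
E
```

```text
time: 33.43
tcp_pos: [0.5015, -0.3604, 0.1958]
tcp_rot: [-0.704, -0.012, 0.71, -0.009]
contact_force: [0.3, 0.5, -1.4]
grip_width: 0.378
t 33.53 at [ 0.5028 -0.3616  0.1994] d [9.4 2.9 0.5] dr [-0.005  0.005  0.001] F [ 0.1  0.4 -1.1] w 0.373
```

View pics/n1.png

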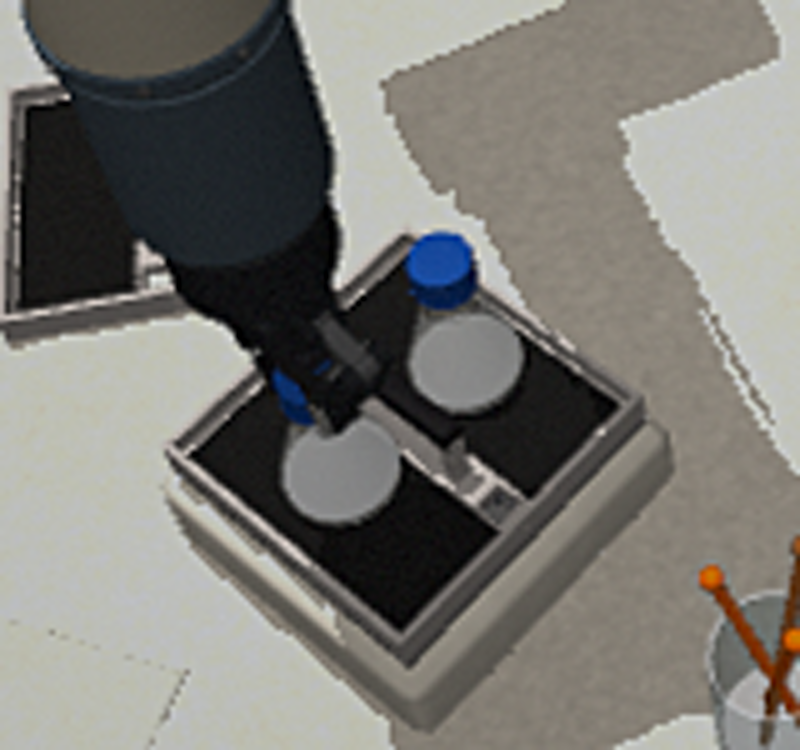

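```bash
python3 -m pendant '[{"delta_pos":[0,2,0],"dr":[0,0,0]},{"delta_pos":[2,3,0],"dr":[0,0,0]},{"delta_pos":[4,3,0],"dr":[0,0,0]},{"delta_pos":[6,3,0],"dr":[0,0,0]},{"delta_pos":[7.5,3,0],"dr":[0,0,0]},{"delta_pos":[9,3,0],"dr":[0,0,0]},{"delta_pos":[9.5,3,0],"dr":[0,0,0]},{"delta_pos":[9.5,3,0],"dr":[0,0,0]}]';python3 -m pendant '[{"delta_pos":[0,0,0],"dr":[0,0,0]},{"delta_pos":[0,0,0],"dr":[0,0,0]},{"delta_pos":[0,0,0],"dr":[0,0,0]},{"delta_pos":[0,0,0],"dr":[0,0,0]},{"delta_pos":[-15,0,0],"dr":[0,0,0]},{"delta_pos":[-45,0,0],"dr":[0,0,0]},{"delta_pos":[-85,0,0],"dr":[0,0,0]},{"delta_pos":[-125,0,0],"dr":[0,0,0]}]' -0.3;  python3 - <<'E'
from h import *
to((.49,.2,.33),th=np.radians(2));shot('o');crop('o','scene',110,210,270,360,5,'o1')
E
```

```text
time: 34.2
tcp_pos: [0.5037, -0.3651, 0.1909]
tcp_rot: [-0.706, -0.01, 0.708, -0.01]
contact_force: [-0.2, -0.4, -0.9]
grip_width: 0.377
time: 34.87
tcp_pos: [0.5034, -0.3648, 0.3172]
tcp_rot: [-0.706, -0.01, 0.709, -0.01]
contact_force: [1.2, -0.5, 0.3]
grip_width: 0.652
t 34.87 at [ 0.5034 -0.3648  0.3172] d [ -12.7 -565.    -3.2] dr [-0.005  0.004  0.   ] F [ 1.2 -0.5  0.3] w 0.652
```

View pics/o1.png

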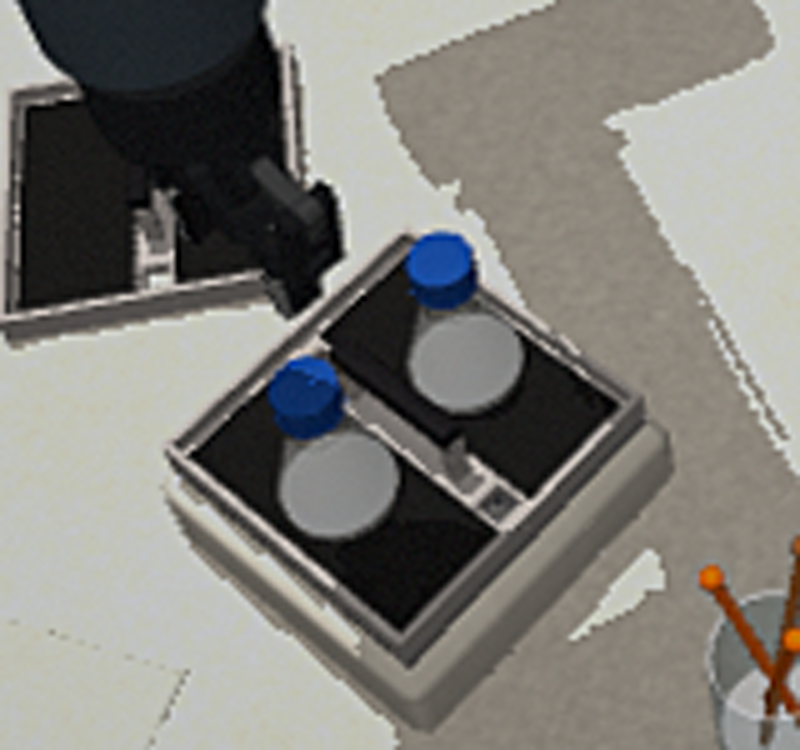

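```bash
python3 -m pendant '[{"delta_pos":[0,-30,0],"dr":[0,0,0]},{"delta_pos":[0,-70,0],"dr":[0,0,0]},{"delta_pos":[0,-110,0],"dr":[0,0,0]},{"delta_pos":[0,-150,0],"dr":[0,0,0]},{"delta_pos":[0,-190,0],"dr":[0,0,0]},{"delta_pos":[0,-230,0],"dr":[0,0,0]},{"delta_pos":[0,-270,0],"dr":[0,0,0]},{"delta_pos":[0,-310,0],"dr":[0,0,0]}]' 1;python3 -m pendant '[{"delta_pos":[0,-40,0],"dr":[0,0,0]},{"delta_pos":[0,-80,0],"dr":[0,0,0]},{"delta_pos":[0,-120,0],"dr":[0,0,0]},{"delta_pos":[0,-160,0],"dr":[0,0,0]},{"delta_pos":[0,-200,0],"dr":[0,0,0]},{"delta_pos":[0,-240,0],"dr":[0,0,0]},{"delta_pos":[0,-280,0],"dr":[0,0,0]},{"delta_pos":[0,-310,0],"dr":[0,0,0]}]';  python3 - <<'E'
from h import *
to((.497,.448,.317),th=np.radians(2))
E
```

```text
time: 35.63
tcp_pos: [0.4944, -0.0534, 0.3164]
tcp_rot: [-0.707, -0.01, 0.708, -0.01]
contact_force: [0.9, 0.3, 0.6]
grip_width: 0.005
time: 36.3
tcp_pos: [0.4852, 0.2576, 0.3159]
tcp_rot: [-0.706, -0.011, 0.708, -0.011]
contact_force: [0.4, -0.0, 0.9]
grip_width: 0.0
t 36.3 at [0.4852 0.2576 0.3159] d [  -1.1 -190.   -17.7] dr [-0.004  0.002  0.   ] F [ 0.4 -0.   0.9] w 0.0
```

```bash
python3 -m pendant '[{"delta_pos":[0,-40,-4],"dr":[0,0,0]},{"delta_pos":[0,-80,-8],"dr":[0,0,0]},{"delta_pos":[0,-120,-12],"dr":[0,0,0]},{"delta_pos":[0,-160,-16],"dr":[0,0,0]},{"delta_pos":[0,-190,-18],"dr":[0,0,0]},{"delta_pos":[0,-195,-18],"dr":[0,0,0]},{"delta_pos":[5,-195,-18],"dr":[0,0,0]},{"delta_pos":[30,-195,-18],"dr":[0,0,0]}]';python3 -m pendant '[{"delta_pos":[20,0,0],"dr":[0,0,0]},{"delta_pos":[40,0,0],"dr":[0,0,0]},{"delta_pos":[60,0,0],"dr":[0,0,0]},{"delta_pos":[75,0,0],"dr":[0,0,0]},{"delta_pos":[80,0,0],"dr":[0,0,0]},{"delta_pos":[80,0,0],"dr":[0,0,0]},{"delta_pos":[80,0,0],"dr":[0,0,0]},{"delta_pos":[80,0,0],"dr":[0,0,0]}]';  python3 - <<'E'
from h import *
to((.497,.448,.206),th=np.radians(2));shot('p');crop('p','scene',280,60,420,180,5,'p1')
E
```

```text
time: 36.97
tcp_pos: [0.4995, 0.4509, 0.2894]
tcp_rot: [0.708, 0.012, -0.706, 0.009]
contact_force: [-0.2, -0.3, 0.2]
grip_width: 0.002
time: 37.63
tcp_pos: [0.4984, 0.4501, 0.2077]
tcp_rot: [-0.707, -0.011, 0.707, -0.01]
contact_force: [-0.6, -0.1, 0.5]
grip_width: -0.004
t 37.63 at [0.4984 0.4501 0.2077] d [1.6 2.  1.5] dr [-0.006  0.     0.002] F [-0.6 -0.1  0.5] w -0.004
```

View pics/p1.png

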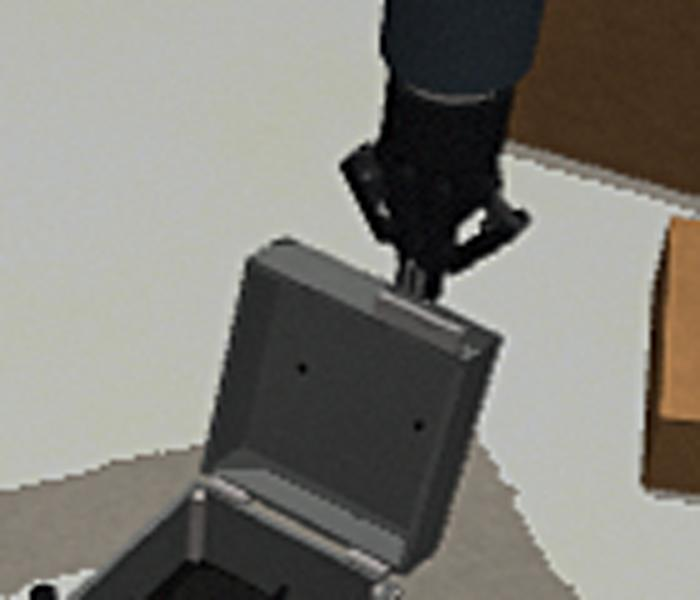

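```bash
python3 -m pendant '[{"delta_pos":[0,10,0],"dr":[0,0,0]},{"delta_pos":[0,20,0],"dr":[0,0,0]},{"delta_pos":[0,32,0],"dr":[0,0,0]},{"delta_pos":[0,44,0],"dr":[0,0,0]},{"delta_pos":[-3,56,0],"dr":[0,0,0]},{"delta_pos":[-8,67,0],"dr":[0,0,0]},{"delta_pos":[-14,78,0],"dr":[0,0,0]},{"delta_pos":[-20,88,0],"dr":[0,0,0]}]';  python3 - <<'E'
from h import *
to((.497,.341,.239),th=np.radians(2));shot('p');crop('p','scene',280,60,420,180,5,'p1')
E
```

```text
time: 38.4
tcp_pos: [0.5005, 0.3618, 0.2271]
tcp_rot: [-0.707, -0.011, 0.707, -0.01]
contact_force: [-0.1, 3.6, -3.1]
grip_width: 0.0
t 38.4 at [0.5005 0.3618 0.2271] d [-11.9  20.6   4.1] dr [-0.005  0.001  0.003] F [-0.1  3.6 -3.1] w 0.0
```

View pics/p1.png

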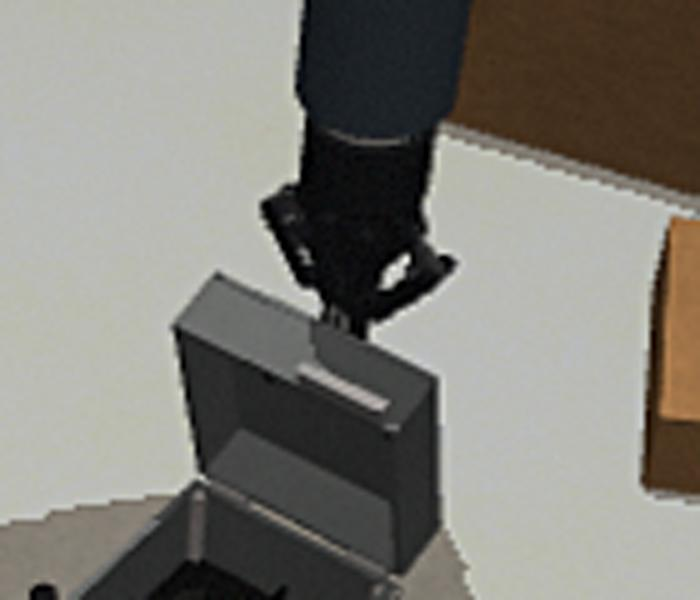

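```bash
python3 -m pendant '[{"delta_pos":[-6,10,0],"dr":[0,0,0]},{"delta_pos":[-12,21,0],"dr":[0,0,0]},{"delta_pos":[-11,36,0],"dr":[0,0,0]},{"delta_pos":[-8,50,0],"dr":[0,0,0]},{"delta_pos":[-4,64,0],"dr":[0,0,0]},{"delta_pos":[2,78,0],"dr":[0,0,0]},{"delta_pos":[9,91,0],"dr":[0,0,0]},{"delta_pos":[17,103,0],"dr":[0,0,0]}]';  python3 - <<'E'
from h import *
to((.497,.2586,.2096),th=np.radians(2));shot('p');crop('p','scene',260,80,400,200,5,'p1')
E
```

```text
time: 39.17
tcp_pos: [0.5037, 0.2578, 0.2091]
tcp_rot: [-0.706, -0.01, 0.708, -0.011]
contact_force: [0.9, 1.8, 1.2]
grip_width: 0.0
t 39.17 at [0.5037 0.2578 0.2091] d [-0.5 -1.   6.7] dr [-0.006  0.002 -0.001] F [0.9 1.8 1.2] w 0.0
```

View pics/p1.png

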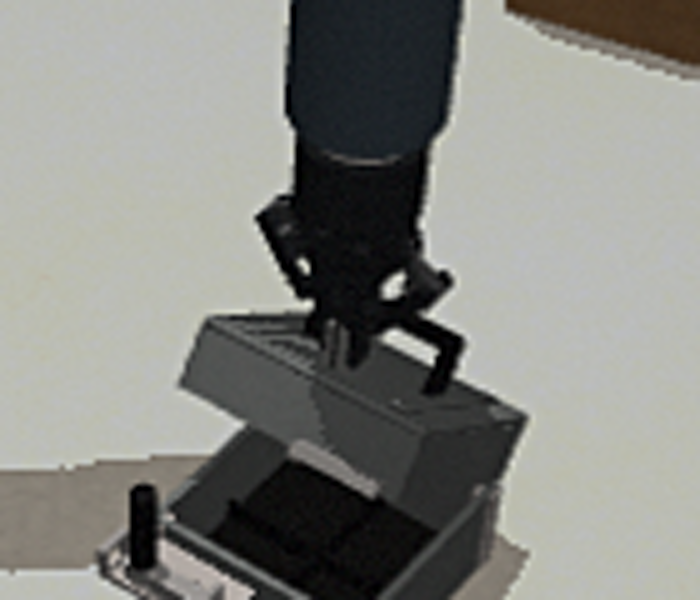

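```bash
python3 -m pendant '[{"delta_pos":[9,11,0],"dr":[0,0,0]},{"delta_pos":[19,21,0],"dr":[0,0,0]},{"delta_pos":[31,31,0],"dr":[0,0,0]},{"delta_pos":[43,39,0],"dr":[0,0,0]},{"delta_pos":[56,46,0],"dr":[0,0,0]},{"delta_pos":[64,50,0],"dr":[0,0,0]},{"delta_pos":[69,52,0],"dr":[0,0,0]},{"delta_pos":[70,52,0],"dr":[0,0,0]}]';  python3 - <<'E'
from h import *
to((.497,.207,.139),th=np.radians(2))
E
```

```text
time: 39.93
tcp_pos: [0.5047, 0.2066, 0.1391]
tcp_rot: [-0.706, -0.01, 0.708, -0.011]
contact_force: [-1.4, -2.1, 5.2]
grip_width: -0.0
t 39.93 at [0.5047 0.2066 0.1391] d [ 0.1 -0.6  7.7] dr [-0.005  0.003 -0.002] F [-1.4 -2.1  5.2] w -0.0
```

```bash
python3 -m pendant '[{"delta_pos":[0.5,0,0],"dr":[0,0,0]},{"delta_pos":[1,0,0],"dr":[0,0,0]},{"delta_pos":[1.5,0,0],"dr":[0,0,0]},{"delta_pos":[2,0,0],"dr":[0,0,0]},{"delta_pos":[2.5,0,0],"dr":[0,0,0]},{"delta_pos":[3,0,0],"dr":[0,0,0]},{"delta_pos":[3,0,0],"dr":[0,0,0]},{"delta_pos":[3,0,0],"dr":[0,0,0]}]';  python3 - <<'E'
from h import *
to((.497,.207,.139),th=np.radians(2));shot('q');crop('q','scene',260,100,400,220,5,'q1')
E
```

```text
time: 40.6
tcp_pos: [0.5048, 0.2066, 0.1389]
tcp_rot: [-0.707, -0.01, 0.707, -0.011]
contact_force: [-8.2, -3.5, 16.5]
grip_width: -0.0
t 40.6 at [0.5048 0.2066 0.1389] d [-0.1 -0.6  7.7] dr [-0.004  0.001 -0.002] F [-8.2 -3.5 16.5] w -0.0
```

View pics/q1.png

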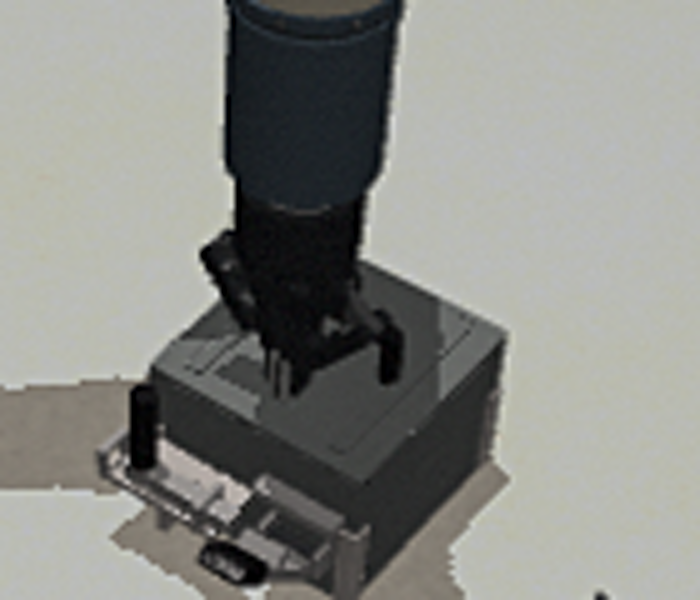

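```bash
python3 -m pendant '[{"delta_pos":[-10,0,0],"dr":[0,0,0]},{"delta_pos":[-35,0,0],"dr":[0,0,0]},{"delta_pos":[-55,20,-5],"dr":[0,0,0]},{"delta_pos":[-55,55,-15],"dr":[0,0,0]},{"delta_pos":[-55,90,-25],"dr":[0,0,0]},{"delta_pos":[-55,125,-35],"dr":[0,0,0]},{"delta_pos":[-55,152,-38],"dr":[0,0,0]},{"delta_pos":[-55,152,-38],"dr":[0,0,0]}]';  python3 - <<'E'
from h import *
shot('r')
for n in("scene","top"):
    p,d=load('r',n); P=cloud(n,d);print('knobgrip'); clus(P,.055,.145,(.4,.65,.03,.165)); print('lid',rect(P,.112,.128,(.25,.65,.17,.45)))
crop('r','scene',260,100,400,220,5,'r1')
to((.548,.055,.094),th=np.radians(2))
E
```

```text
time: 41.37
tcp_pos: [0.548, 0.0526, 0.1912]
tcp_rot: [-0.706, -0.009, 0.708, -0.01]
contact_force: [-1.0, 0.4, -0.6]
grip_width: 0.004
knobgrip
  n 86 px [285. 193.] c [443.3 133.3] sz [43.  24.1] ang 4.1 z 55.0 91.0
  n 51 px [319. 202.] c [548.9 161.2] sz [60.2  7.3] ang 0.1 z 70.0 84.0
  n 61 px [304. 202.] c [510.8 144.5] sz [41. 25.] ang 90.0 z 55.0 80.0
  n 142 px [309. 212.] c [549.9 111.4] sz [35.5 54.4] ang 3.9 z 56.0 102.0
lid (1360, array([505.4, 254.1]), array([163.3, 165.4]), 1.43, np.float64(118.6))
knobgrip
  n 35 px [234. 189.] c [548.8 161.8] sz [ 4.4 56.7] ang 89.8 z 57.0 87.0
  n 229 px [252. 190.] c [546.6 113. ] sz [34.9 59.3] ang 2.7 z 55.0 105.0
  n 73 px [244. 207.] c [493.9 129.2] sz [55.5 14.3] ang 17.7 z 55.0 84.0
  n 60 px [242. 216.] c [474.6 138. ] sz [73.2  7.5] ang 22.8 z 56.0 141.0
lid (714, array([489.3, 250. ]), array([123.7, 188.5]), 14.29, np.float64(120.4))
t 41.47 at [0.5477 0.0556 0.1911] d [97.1  0.6 -0.5] dr [-0.007  0.002 -0.   ] F [-0.8  1.   0.3] w -0.001
```

View pics/r1.png

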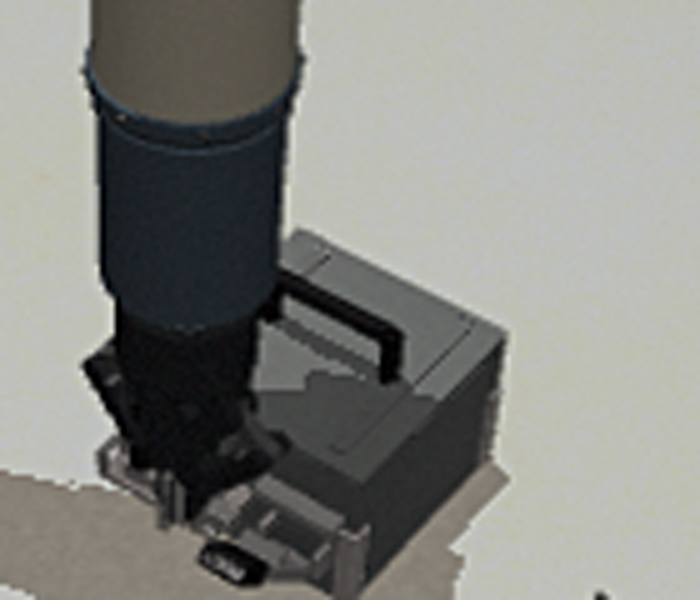

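```bash
python3 -m pendant '[{"delta_pos":[25,2,0],"dr":[0,0,0]},{"delta_pos":[55,2,0],"dr":[0,0,0]},{"delta_pos":[80,2,0],"dr":[0,0,0]},{"delta_pos":[94,2,0],"dr":[0,0,0]},{"delta_pos":[96,0,0],"dr":[0,0,0]},{"delta_pos":[96,-8,0],"dr":[0,0,0]},{"delta_pos":[93,-17,0],"dr":[0,0,0]},{"delta_pos":[86,-28,0],"dr":[0,0,0]}]'; python3 -m pendant '[{"delta_pos":[-5,-8,0],"dr":[0,0,0]},{"delta_pos":[-9,-16,0],"dr":[0,0,0]},{"delta_pos":[-12,-24,0],"dr":[0,0,0]},{"delta_pos":[-14,-32,0],"dr":[0,0,0]},{"delta_pos":[-16,-39,0],"dr":[0,0,0]},{"delta_pos":[-18,-45,0],"dr":[0,0,0]},{"delta_pos":[-18,-48,0],"dr":[0,0,0]},{"delta_pos":[-18,-49,0],"dr":[0,0,0]}]'
python3 - <<'E'
from h import *
shot('s')
crop('s','scene',260,100,400,220,5,'s1')
to((.548,.134,.130),th=np.radians(2))
E
```

```text
time: 42.13
tcp_pos: [0.5469, 0.0813, 0.1077]
tcp_rot: [-0.706, -0.008, 0.708, -0.014]
contact_force: [-3.2, -25.6, 17.2]
grip_width: -0.003
time: 42.8
tcp_pos: [0.5448, 0.1343, 0.1227]
tcp_rot: [-0.706, -0.011, 0.708, -0.011]
contact_force: [-0.7, -1.2, 0.6]
grip_width: -0.0
t 42.9 at [0.5446 0.1338 0.1223] d [-7.7 -0.1 -3.4] dr [-0.005  0.003  0.   ] F [-0.6 -0.5  0.1] w 0.001
```

View pics/s1.png

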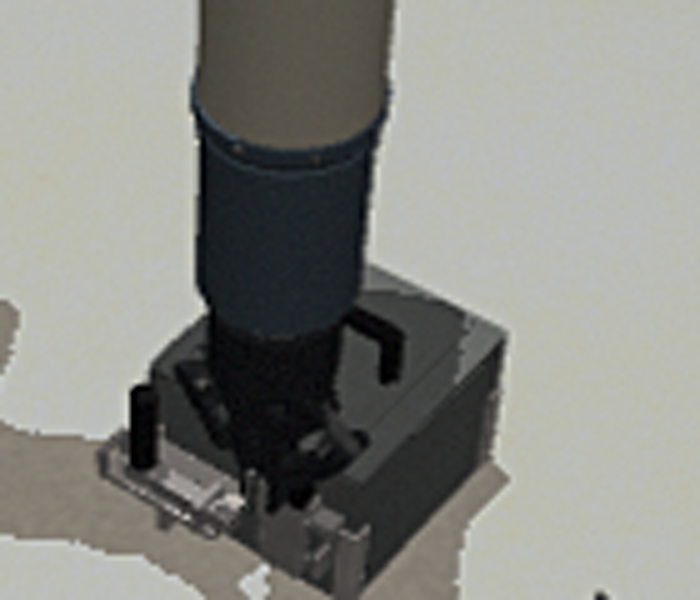

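```bash
python3 -m pendant '[{"delta_pos":[0,-0.5,0],"dr":[0,0,0]},{"delta_pos":[0,-1,0],"dr":[0,0,0]},{"delta_pos":[0,-1.5,0],"dr":[0,0,0]},{"delta_pos":[0,-2,0],"dr":[0,0,0]},{"delta_pos":[0,-2.5,0],"dr":[0,0,0]},{"delta_pos":[0,-3,0],"dr":[0,0,0]},{"delta_pos":[0,-3,0],"dr":[0,0,0]},{"delta_pos":[0,-3,0],"dr":[0,0,0]}]'
python3 - <<'E'
from h import *
to((.548,.134,.130),th=np.radians(2))
E
```

```text
time: 43.57
tcp_pos: [0.5446, 0.1352, 0.1226]
tcp_rot: [-0.706, -0.009, 0.708, -0.011]
contact_force: [0.6, -4.3, -1.1]
grip_width: 0.001
t 43.57 at [0.5446 0.1352 0.1226] d [-7.5  1.3 -3.4] dr [-0.006  0.004 -0.002] F [ 0.6 -4.3 -1.1] w 0.001
```

```bash
python3 -m pendant '[{"delta_pos":[0,-1,0],"dr":[0,0,0]},{"delta_pos":[0,-2,0],"dr":[0,0,0]},{"delta_pos":[0,-3,0],"dr":[0,0,0]},{"delta_pos":[0,-3,0],"dr":[0,0,0]},{"delta_pos":[0,-3,0],"dr":[0,0,0]},{"delta_pos":[0,-3,0],"dr":[0,0,0]},{"delta_pos":[0,-3,0],"dr":[0,0,0]},{"delta_pos":[0,-3,0],"dr":[0,0,0]}]'; python3 -m pendant '[{"delta_pos":[0,6,0],"dr":[0,0,0]},{"delta_pos":[0,20,0],"dr":[0,0,0]},{"delta_pos":[-20,40,10],"dr":[0,0,0]},{"delta_pos":[-55,40,40],"dr":[0,0,0]},{"delta_pos":[-90,30,70],"dr":[0,0,0]},{"delta_pos":[-90,10,100],"dr":[0,0,0]},{"delta_pos":[-90,3,100],"dr":[0,0,0]},{"delta_pos":[-90,3,100],"dr":[0,0,0]}]' 0.15
python3 - <<'E'
from h import *
shot('t')
for n in("scene","top"):
    p,d=load('t',n); P=cloud(n,d);print('knobgrip'); clus(P,.1,.145,(.4,.65,.03,.162))
crop('t','scene',260,100,400,220,5,'t1')
to((.449,.1337,.122),th=np.radians(2))
E
```

```text
time: 44.23
tcp_pos: [0.5445, 0.1355, 0.1227]
tcp_rot: [-0.705, -0.008, 0.709, -0.013]
contact_force: [1.8, -14.5, -1.0]
grip_width: 0.001
time: 44.9
tcp_pos: [0.4443, 0.1347, 0.2147]
tcp_rot: [0.707, 0.012, -0.707, 0.01]
contact_force: [0.7, -0.6, -0.2]
grip_width: 0.426
knobgrip
  n 63 px [289. 182.] c [452.4 133.1] sz [15.5 16.8] ang 40.0 z 101.0 139.0
  n 121 px [317. 194.] c [549.2 151.9] sz [35.2 18.1] ang 2.2 z 101.0 138.0
knobgrip
t 45.0 at [0.4451 0.1335 0.2131] d [91.1 -0.  -4.1] dr [-0.004  0.002  0.   ] F [ 0.2 -0.4 -0.9] w 0.426
```

View pics/t1.png

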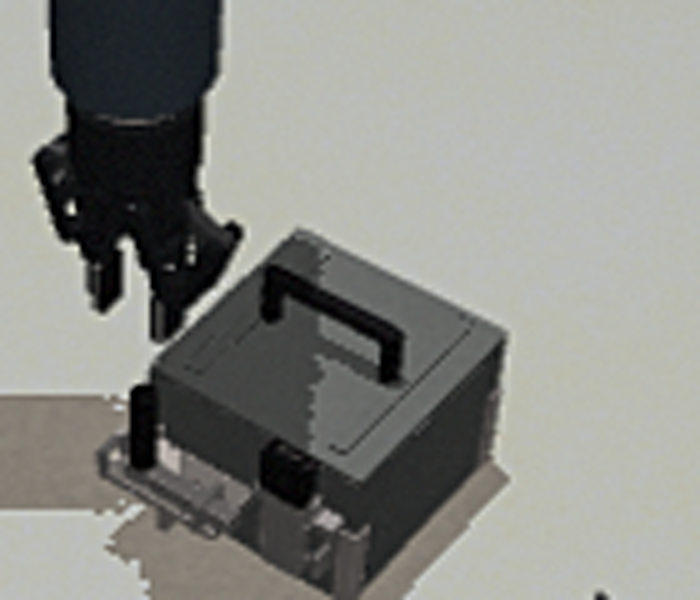

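```bash
python3 -m pendant '[{"delta_pos":[10,0,-4],"dr":[0,0,0]},{"delta_pos":[30,0,-5],"dr":[0,0,0]},{"delta_pos":[55,0,-5],"dr":[0,0,0]},{"delta_pos":[75,0,-5],"dr":[0,0,0]},{"delta_pos":[86,0,-5],"dr":[0,0,0]},{"delta_pos":[90,0,-5],"dr":[0,0,0]},{"delta_pos":[90,0,-5],"dr":[0,0,0]},{"delta_pos":[90,0,-5],"dr":[0,0,0]}]'; python3 -m pendant '[{"delta_pos":[0,0,0],"dr":[0,0,0]},{"delta_pos":[0,0,0],"dr":[0,0,0]},{"delta_pos":[0,0,0],"dr":[0,0,0]},{"delta_pos":[0,0,0],"dr":[0,0,0]},{"delta_pos":[0,0,0],"dr":[0,0,0]},{"delta_pos":[0,0,0],"dr":[0,0,0]},{"delta_pos":[0,0,0],"dr":[0,0,0]},{"delta_pos":[0,0,0],"dr":[0,0,0]}]' 1 30; python3 -m pendant '[{"delta_pos":[0,0,-5],"dr":[0,0,0]},{"delta_pos":[0,0,-10],"dr":[0,0,0]},{"delta_pos":[0,0,-16],"dr":[0,0,0]},{"delta_pos":[0,0,-22],"dr":[0,0,0]},{"delta_pos":[0,0,-28],"dr":[0,0,0]},{"delta_pos":[0,0,-33],"dr":[0,0,0]},{"delta_pos":[0,0,-37],"dr":[0,0,0]},{"delta_pos":[0,0,-38],"dr":[0,0,0]}]'
python3 - <<'E'
from h import *
to((.486,.135,.122),th=np.radians(2))
E
```

```text
time: 45.67
tcp_pos: [0.4504, 0.1332, 0.1229]
tcp_rot: [-0.706, -0.01, 0.708, -0.011]
contact_force: [0.2, 0.6, 0.5]
grip_width: 0.426
time: 46.33
tcp_pos: [0.4504, 0.1337, 0.1238]
tcp_rot: [-0.707, -0.011, 0.707, -0.011]
contact_force: [-0.6, -0.7, 6.5]
grip_width: 0.201
time: 47.0
tcp_pos: [0.4863, 0.1348, 0.1238]
tcp_rot: [-0.705, -0.01, 0.709, -0.01]
contact_force: [-13.4, 2.1, 17.5]
grip_width: 0.2
t 47.0 at [0.4863 0.1348 0.1238] d [ 1.8 -0.2  0.3] dr [-0.006  0.006  0.   ] F [-13.4   2.1  17.5] w 0.2
```

```bash
python3 -m pendant '[{"delta_pos":[0,0,-1],"dr":[0,0,0]},{"delta_pos":[0,0,-1],"dr":[0,0,0]},{"delta_pos":[0,0,0],"dr":[0,0,0]},{"delta_pos":[0,0,1],"dr":[0,0,0]},{"delta_pos":[0,0,1.5],"dr":[0,0,0]},{"delta_pos":[0,0,1.5],"dr":[0,0,0]},{"delta_pos":[0,0,1.5],"dr":[0,0,0]},{"delta_pos":[0,0,1.5],"dr":[0,0,0]}]'; python3 -m pendant '[{"delta_pos":[0,0,0],"dr":[0,0,0]},{"delta_pos":[0,0,0],"dr":[0,0,0]},{"delta_pos":[0,0,0],"dr":[0,0,0]},{"delta_pos":[-15,0,0],"dr":[0,0,0]},{"delta_pos":[-45,0,0],"dr":[0,0,0]},{"delta_pos":[-80,10,0],"dr":[0,0,0]},{"delta_pos":[-120,40,10],"dr":[0,0,0]},{"delta_pos":[-150,75,20],"dr":[0,0,0]}]' 0.15; python3 -m pendant '[{"delta_pos":[-15,30,20],"dr":[0,0,0]},{"delta_pos":[-30,45,50],"dr":[0,0,0]},{"delta_pos":[-30,50,80],"dr":[0,0,0]},{"delta_pos":[-30,50,110],"dr":[0,0,0]},{"delta_pos":[-30,50,110],"dr":[0,0,0]},{"delta_pos":[-30,50,110],"dr":[0,0,0]},{"delta_pos":[-30,50,110],"dr":[0,0,0]},{"delta_pos":[-30,50,110],"dr":[0,0,0]}]'
python3 - <<'E'
from h import *
shot('u')
for n in("scene","top"):
    p,d=load('u',n); P=cloud(n,d);print('knobgrip'); clus(P,.1,.145,(.4,.65,.03,.162)); print('lid',rect(P,.112,.128,(.25,.65,.17,.45)))
    print('tray',rect(P,.094,.115,(.35,.62,-.45,-.18)))
    b=(p[...,2].astype(int)-p[...,0]>50)&(P[...,2]>.19)&(P[...,2]<.22)
    k,l,st,ce=cv2.connectedComponentsWithStats(b.astype(np.uint8))
    for j in range(1,k):
        if st[j,4]>8: q=P[l==j]; print(n,ce[j],st[j,4],(q.min(0)+q.max(0))/2,q[:,2].max())
    print('others'); clus(P,.02,.2,(.64,.95,-.5,.4))
crop('u','scene',110,210,270,360,5,'u1');crop('u','scene',260,100,400,220,5,'u2')
to((.4,.1,.3))
E
```

```text
time: 47.67
tcp_pos: [0.4859, 0.1349, 0.1238]
tcp_rot: [-0.706, -0.011, 0.708, -0.01]
contact_force: [-5.5, 0.3, 9.9]
grip_width: 0.198
time: 48.33
tcp_pos: [0.4719, 0.0698, 0.2651]
tcp_rot: [-0.706, -0.011, 0.708, -0.011]
contact_force: [0.9, -0.0, 0.6]
grip_width: 0.426
time: 49.0
tcp_pos: [0.3638, 0.0167, 0.2932]
tcp_rot: [-0.706, -0.01, 0.708, -0.011]
contact_force: [-0.2, -0.3, 0.6]
grip_width: 0.425
knobgrip
  n 63 px [298. 187.] c [486.8 134.6] sz [15.3 19.5] ang 42.2 z 104.0 141.0
  n 120 px [317. 194.] c [549.5 152.3] sz [35.2 19.6] ang 6.5 z 101.0 138.0
lid (1740, array([503.4, 252.8]), array([165.8, 165.2]), 1.73, np.float64(118.7))
tray (924, array([ 503.2, -318.1]), array([180.7, 178. ]), 2.64, np.float64(101.5))
scene [197.97142857 261.78095238] 105 [ 0.49863371 -0.27122026  0.19327462] 0.19653896468398635
scene [170.712 287.288] 125 [ 0.50493794 -0.3626495   0.1938754 ] 0.1977420937573392
others
  n 1289 px [362. 253.] c [755.3 110.6] sz [229.3  78.2] ang 85.0 z 21.0 108.0
  n 984 px [308. 317.] c [ 753.9 -143.2] sz [89.6 92.6] ang 40.0 z 21.0 51.0
  n 777 px [265. 343
[... 193 characters left out ...]
ang 62.9 z 110.0 145.0
lid (2938, array([500.8, 252. ]), array([163.9, 161.9]), 1.68, np.float64(120.4))
tray (922, array([ 501.8, -319.4]), array([177.6, 179.5]), 2.68, np.float64(100.6))
top [429.45 193.8 ] 100 [ 0.50129531 -0.36186971  0.19494732] 0.1998077427054088
top [394.56074766 195.92523364] 107 [ 0.49708317 -0.26923389  0.19569267] 0.20115405593222246
others
  n 1159 px [252. 124.] c [754.4 111. ] sz [226.   79.7] ang 85.4 z 21.0 113.0
  n 517 px [385. 130.] c [ 724.9 -283.2] sz [65.4 70. ] ang 43.6 z 20.0 159.0
  n 766 px [337. 126.] c [ 750.7 -143.5] sz [91.  91.5] ang 28.0 z 20.0 55.0
t 49.1 at [0.3639 0.0166 0.2931] d [ -7.1 -82.3 -38.5] dr [0. 0. 0.] F [ 0.4 -0.3  0.4] w 0.423
```

View pics/u1.png

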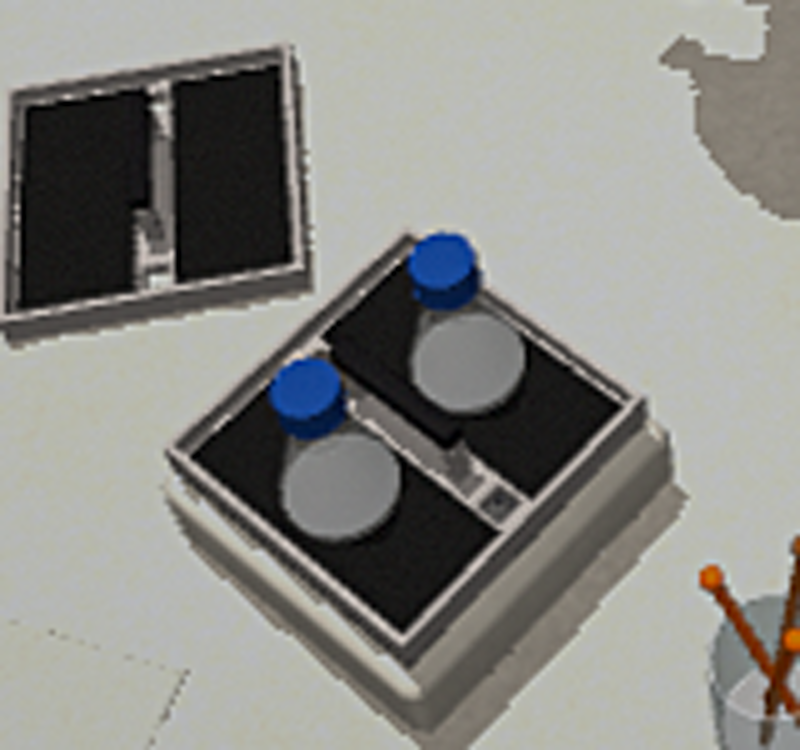

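View pics/u2.png

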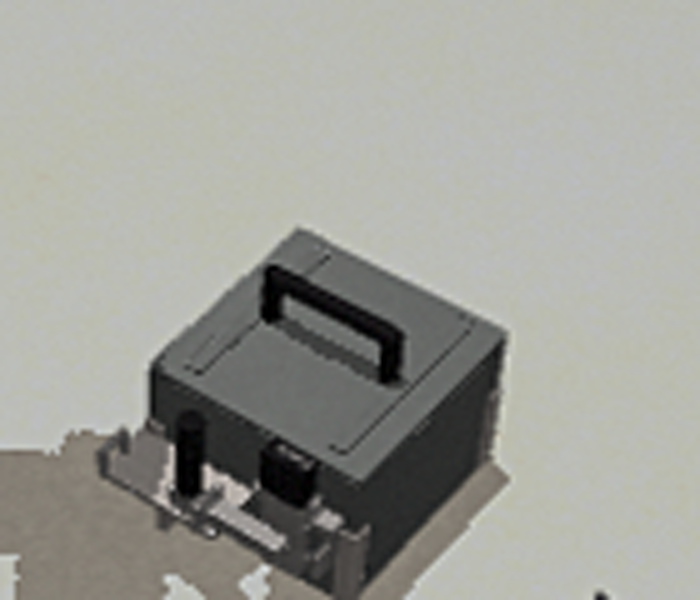

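View pics/u_scene.png

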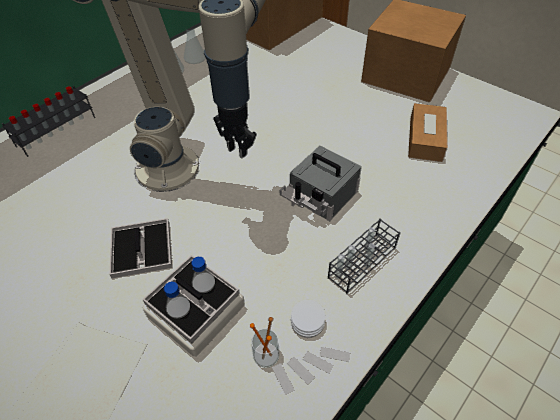

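Run:
```python
from h import *
for n in('scene','top'):
  p,d=load('u',n);P=cloud(n,d)
  c=np.array([.501,-.3183]);a=np.radians(2.4);Q=(P[...,:2]-c)@np.array([[np.cos(a),-np.sin(a)],[np.sin(a),np.cos(a)]])
  m=(abs(Q[...,0])<.075)&(abs(abs(Q[...,1])-.046)<.03)&(P[...,2]<.096)&(P[...,2]>.08)&(p.max(-1)<60)
  A=np.c_[Q[m],np.ones(m.sum())]; print(n,m.sum(),'floor fit',np.round(np.linalg.lstsq(A,P[m][:,2],rcond=None)[0],4))
```

```text
scene 1310 floor fit [-0.0005 -0.0016  0.0892]
top 1321 floor fit [ 0.0003 -0.0002  0.0901]
```

Tray is flat at the right height; handing in.

Run:
```python
from cell import arm
print(arm.finish_job())
```

```text
the job is handed in; nothing more can be done
None
```

The shaker is loaded and the case is shut and locked. I handed the job in at about 49 s. It reports no verdict, so what follows is only my own last measurements.

**What I did:**
- Drew the safety slide back about 37 mm, pulled the latch lever out to about 0.8 rad, and swung the lid to its stop.
- Seated the tray that was farthest to the robot's left over both pegs.
- Stood the flasks from the case in the tray, one in each lane. There were only two.
- Shut the empty case, pushed the lever upright and pushed the slide home.

**Last checks:**

| Item | Result |
|---|---|
| Tray height and tilt | Floor at 89–90 mm with no measurable tilt (90 mm expected) |
| Tray position | About 2.3 mm off centre along x in both cameras, inside the 6 mm limit |
| Tray angle | About 2.6°, against 2.4° for the shaker |
| Flasks | Both upright, cap tops at the expected height, about 46 mm either side of the tray's middle |
| Lid | Top at its original height; it resisted a firm press |
| Latch lever | Upright against its stop, about 4 mm further in than at the start |
| Safety slide | Knob within 1–2 mm of where it started |
| Dishes, tube rack, brush jar | Within about 2 mm of where they started |

The highest force in my readings, taken only at the end of each move, was about 31 N, at the start of pushing the lever back. No knocked-aside object turned up in the pictures and I saw no grip slip. No check failed. The two cameras disagreed by about 1–2 mm, which is within their calibration.

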